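Set the bench press to its mark and load a blank

ROBOT

A 7-joint arm with a two-finger parallel gripper is mounted at the origin on the work surface. World frame = base frame: x ahead of the robot, y to its left, z up, the work surface at z = 0. Lengths are in m, angles in rad, forces in N, time in s.
With the tool pointing down it reaches from about 0.4 to 0.85 m from the base axis. Payload 4.5 kg.
Tool frame: the origin (TCP) lies midway between the tips of the shut fingers; the grasp point (between the pads) lies 19 mm behind it; z points along the fingers, y is the direction in which the jaws open and shut (so a half turn about z gives the same grasp; the last joint's range is limited). The gripper opens to 88 mm and grips with 3 to 60 N. Pads are 18 mm wide; open, the fingers measure 123 mm over their backs; the gripper's body (75 mm by 187 mm) begins 45 mm behind the grasp point.
Start: joints at [1.382, 0.689, -0.195, 1.565, 0.157, 0.902, -0.215], TCP at [0.138, -0.61, 0.204] pointing down, gripper open.
Joint ranges: [-3.01, 3.01], [-0.46, 2.08], [-1.47, 1.51], [0.13, 2.56], [-1, 4.14], [0.04, 2.09], [-2.66, 2.66]. Speed limits (rad/s): [2.57, 2.57, 3.14, 3.14, 3.14, 3.14, 3.14].

INTERFACE

Orientations are given as a unit quaternion [x, y, z, w].
In Python, from plant import r, viewer gives the robot as it stands.
- The arm moves only by the tool play_rows, never from a script. Its argument "commands" is a list of rows, each an object with "delta_rot": the turn, a rotation vector about the tool's x, y, z normalised to -1 to 1, where 1 is pi rad, a list of three; "travel": the shift along the tool's x, y, z normalised to -1 to 1, where 1 is 15 cm, a list of three; "gripper": the opening, from -1 (shut) to 1 (fully open). In form: [{"delta_rot": [wx, wy, wz], "travel": [x, y, z], "gripper": gripper}, ...]. A call has 1 to 12 rows; each row is the pose to reach, as a shift and turn from the pose commanded when the call began, along the tool's axes at that moment, turning the shorter way round; what a row does not reach only later rows make up. A row lasts 1/8 s, in which the tool goes at most 62.5 mm and 10.7 degrees, less where a joint would pass 70% of its speed; a pose out of reach is approached as far as the arm can. A call with a number of a shift or a turn outside -1 to 1 is refused whole. A call with a gripper value outside its range is refused whole. The fingers move at their own pace and stop on an object; "force" is the grip in N (left out, the last holds). Time passes only in rows, so rows that repeat a pose let the fingers close. It gives the time, the measured TCP pose, the force and the opening at its end, in the units of the state.
- r.get_state(): the state, without advancing time (a new reading comes with each control period).
- viewer.snapshot(name): name is "side" or "top"; returns a dict with "color" (420x560x3 uint8, red, green, blue), "z_map" (420x560 float32, m along the optical axis (not along the pixel's ray), 0 where there is no reading), "fx", "fy", "cx", "cy" (pixels), "origin" and "attitude" of the camera in the world. Camera axes: x right, y up, looking along -z (the intrinsics and any distortion apply to the point x, -y, -z); pixel columns grow to the right and rows downward; lengths in m; the calibration is good to about 2 mm. A picture is of the moment at which its call begins.
- r.finish_job(): hands the job in, once; it reports no verdict.
Trained networks look in the newest picture that a camera, given by its name, has taken for a name from the list of things; names that differ only in an ending like _2 or _b are one class to them, and where a whole thing is asked for, a point or a joint stands for the part that bears it (a point fixed in the world has none). Each returns a list of dicts, best first, with "conf" (0 to 1); they miss things now and then, are a little off and sometimes report something else, mostly with a low value. They report only what shows in the picture. A call takes as long as a camera call. They do not tell look-alikes from the thing itself.
- viewer.outline_of(camera, label): "pixels" (420x560 bool, what is visible of it) and "at" ([column, row] in pixels, amid what is visible of it).
- viewer.pinpoint(camera, label): "at" ([column, row] in pixels: a listed point, or the origin of a listed thing).
The state is a dict: "clock": time; "q": joint angles; "qd": joint speeds; "joint_torque": joint torques, N m; "tool_pos": TCP position; "eef_rot": TCP orientation; "contact_force": force on the tool from outside, world axes, zero at the start; "moment": the same for the moment, N m; "opening": opening from 0.0 (shut) to 1.0 (fully open).
Only numpy, scipy, OpenCV 4.12 (cv2) and the standard library are available. Lean on these libraries where they do the work, as an engineer would, in place of code of your own. Each camera call takes 0.05 s, during which the arm holds its last target. There are 200 camera calls.

TASK

Turn the aluminium handwheel on the press's sloping panel by its rim until the engraved mark on the rim faces the fixed steel pointer, and leave it there. Then take only the top wooden blank from the spring-loaded feeder and lay it gently, flat and square, in the middle of the press bed between its low stops. Let go, and leave everything else standing where it is.

Things in the scene. Friction and masses are not known exactly. Their poses are not given: they have to be found in the camera images.
- wheel (a joint): Handwheel angle (rad): 0 when the engraved mark faces the pointer; positive when the mark lies anticlockwise of it, looking squarely down onto the wheel. Turns endlessly both ways; friction of about 0.2 N m (2.5 N at the rim) keeps it where it is left. Wheel axis: leans 30 degrees, outwards along (-0.5, 0, 0.866) in the press's axes; up-slope in the wheel's plane is (0.866, 0, 0.5).
- wheel_centre (a point): On the wheel's axis, level with the top edge of the rim; axes of the press. The wheel is a dished aluminium cup: rim wall outer radius 85, inner 71 mm (14 mm thick), 40 mm tall outside, web 32 mm below the rim's edge, hub of radius 18 mm up to 12 mm below it, panel 55 mm below it. Pinch the rim wall with one finger inside the cup, one outside, tool along the wheel's axis.
- wheel_mark (a point): The engraved mark: a dark groove 6 mm wide across the top edge of the wheel's rim and down its outer side. This point is where it crosses the rim's outer top corner (radius 85 mm); it turns with the wheel.
- pointer_aim (a point): Fixed place, on the path of wheel_mark, at which the pointer points. The pointer is a steel finger 8 mm wide on a 16 mm square post just outside the rim at the wheel's highest (up-slope) place, its tip 4 mm off the rim and level with the rim's edge; the post ends at radius 114 mm.
- press: Fixed bench press. Origin: on the table under its middle; x points away from its front (panel and wheel face -x), y to its left, z up. Base plate 240 x 420 x 16 mm. The wheel's sloping panel is on the +y half; on the -y half the bed and, behind it, the open jaw: a plate 120 mm wide, 155 mm high, leaning back, starting about 110 mm in +x from the bed's centre.
- bed (a point): Centre of the press bed's flat top (40 mm above the table), an aluminium pad 125 x 90 mm (x by y of the press). The blank's length goes along the press's x. Steel stops 5 mm high stand at both ends and beside the four corners, each 8 mm clear of a centred blank; the middle 75 mm of both long sides is free for fingers. Axes of the press.
- feeder: Fixed feeder: grey foot 140 x 100 x 10 mm, dark steel end walls and corner posts up to 87 mm above the table, the middle 60 mm of both long sides open. Origin under its centre; x along the blanks' length. A soft spring (28 N/m) lifts the next blank to where the top one was: the top face is about 98 mm above the table (up to 5 mm higher or lower with the blank's mass) and sinks if pressed.
- blank_1: The top blank of the stack: a hardwood block 85 x 50 x 16 mm (x, y, z), 30 to 65 g. Origin: centre of its underside. The stack's blanks lie loosely on one another, so only the upper 16 mm belong to this one; the walls reach about 5 mm up its ends and corners (1.5 mm clear).
- blank_2: The second blank, the same in size, under the first; it rises 16 mm when the top one is taken and must stay in the feeder.
- blank_3: The lowest blank, which must stay in the feeder.
- ink_tin: Bystander: closed tin, 68 mm across, 60 mm tall. Origin under its centre.
- jar: Bystander: amber jar, 56 mm across, 80 mm tall. Origin under its centre.
- type_big: Bystander: metal type block 30 x 22 x 23 mm. Origin under its centre.
- type_small: Bystander: metal type block 18 x 14 x 23 mm. Origin under its centre.
- bodkin: Bystander: bodkin with a wooden handle, lying, 140 mm long. Origin under its middle.
- brayer: Bystander: hand roller lying flat, roller 80 mm wide and 32 mm across, wooden handle; 150 mm long. Origin on the table under the front of its handle.
There are look-alikes about, which are no part of the job. What is meant by the feeder is not pink, and is the smaller of those in its own colour.

How it is judged:
By the outcome, as a careful person would: the job done as asked, in the order asked, and still so for the second after the job is handed in, with the robot touching nothing.
It also fails if it takes over 72 s, if anything falls off the work surface, if the arm or the gripper's body presses on something with over 40 N, if the wrist force passes 120 N, or if a joint passes its speed limit or range.

## Working session

There is one attempt and no reset: what is moved stays moved. The work goes in short steps, Python scripts to look and compute and a tool call to move; the robot and the scene stay as the last step left them, time stands still between calls to the robot, and variables do not carry over. Pictures are saved under pics/ and viewed, about 8 in all and at most 12, crops included, and the job is handed in when it is done.

Besides the shell and the picture viewer there is one more tool, called after "Call:" by a JSON object that holds its "name" and its "arguments", one argument or row to a line. play_rows: Moves the arm, as the interface text tells. Its arguments: {"type":"object","properties":{"commands":{"type":"array","items":{"type":"object","properties":{"delta_rot":{"type":"array","items":{"type":"number","minimum":-1,"maximum":1}},"travel":{"type":"array","items":{"type":"number","minimum":-1,"maximum":1}},"gripper":{"type":"number"}}}},"force":{"type":"number"}},"required":["commands"]}

```bash
mkdir -p pics; ls; cat > h.py <<'E'
import numpy as np, cv2
from scipy.spatial.transform import Rotation as R
from plant import r, viewer
def att(s):
    a=np.array(s["attitude"]); return a if a.shape==(3,3) else R.from_quat(a).as_matrix()
def cloud(s):
    z=s["z_map"]; v,u=np.mgrid[:z.shape[0],:z.shape[1]]
    p=np.stack([(u-s["cx"])/s["fx"]*z,-(v-s["cy"])/s["fy"]*z,-z],-1)
    P=p@att(s).T+np.array(s["origin"]); P[z<=0]=np.nan; return P
def ray(s,uv):
    d=np.array([(uv[0]-s["cx"])/s["fx"],-(uv[1]-s["cy"])/s["fy"],-1.])
    return np.array(s["origin"]),att(s)@d
def at_z(s,uv,z):
    o,d=ray(s,uv); return o+d*(z-o[2])/d[2]
def proj(s,P):
    c=att(s).T@(np.array(P)-np.array(s["origin"])); return np.array([s["cx"]+s["fx"]*c[0]/-c[2], s["cy"]-s["fy"]*c[1]/-c[2]])
def rel(P,Rm,st=None):
    "travel and delta_rot (normalised) from the present state to TCP P, orientation Rm"
    st=st or r.get_state(); R0=R.from_quat(st["eef_rot"])
    t=R0.inv().apply(np.array(P)-st["tool_pos"])/.15; w=(R0.inv()*R.from_matrix(Rm)).as_rotvec()/np.pi
    return t.round(4),w.round(4)
E
python3 - <<'E'
from h import *
s={}
for n in("side","top"):
    s[n]=viewer.snapshot(n); cv2.imwrite(f"pics/{n}0.png",s[n]["color"][...,::-1]); print(n,[k for k in s[n]],s[n]["origin"],s[n]["attitude"],s[n]["fx"],s[n]["cx"],s[n]["cy"])
    C=cloud(s[n])
    for l in "wheel wheel_centre wheel_mark pointer_aim press bed feeder blank_1 ink_tin jar type_big type_small bodkin brayer".split():
        for d in viewer.pinpoint(n,l)[:4]:
            a=d["at"]; i=np.clip(np.round(a).astype(int),0,[559,419]); print(l,round(d["conf"],2),np.round(a,1),C[i[1],i[0]].round(3))
print(r.get_state())
cv2.imwrite("pics/both0.png",np.hstack([cv2.resize(s[n]["color"],(400,300)) for n in s])[...,::-1])
E
```

```text
pics
side ['color', 'z_map', 'fx', 'fy', 'cx', 'cy', 'origin', 'attitude'] [ 0.10948488 -1.01974439  1.00171538] [ 0.4055852  -0.08799231 -0.18563394  0.8906728 ] 454.8999470604249 283.5247759601255 213.05142721982423Traceback (most recent call last):
  File "<stdin>", line 7, in <module>
ValueError: it knows: bed, blank, bodkin, brayer, feeder, ink_tin, jar, pointer_aim, press, type_big, type_small, wheel_centre, wheel_mark
```

```bash
cat > look.py <<'E'
from h import *
s={}
for n in("side","top"):
    s[n]=viewer.snapshot(n); cv2.imwrite(f"pics/{n}0.png",s[n]["color"][...,::-1]); print(n,s[n]["origin"])
    C=cloud(s[n])
    for l in "wheel_centre wheel_mark pointer_aim press bed feeder blank ink_tin jar type_big type_small bodkin brayer".split():
        for d in viewer.pinpoint(n,l)[:4]:
            a=d["at"]; i=np.clip(np.round(a).astype(int),0,[559,419]); print(l,round(d["conf"],2),np.round(a,1),C[i[1],i[0]].round(3))
    np.save(f"pics/{n}0.npy",s[n],allow_pickle=True)
print(r.get_state())
E
python3 look.py
```

```text
side [ 0.10948488 -1.01974439  1.00171538]
wheel_centre 0.61 [269.9 151.6] [0.591 0.177 0.154]
wheel_mark 0.97 [255.2 146.5] [0.623 0.413 0.031]
wheel_mark 0.23 [291.5 213.1] [0.598 0.008 0.014]
pointer_aim 0.96 [292.3 135.3] [0.684 0.204 0.182]
press 0.83 [287.5 214. ] [0.583 0.007 0.016]
press 0.51 [249.9 242.2] [ 0.424 -0.062  0.012]
bed 0.67 [308.9 231.2] [ 0.598 -0.118  0.042]
feeder 0.8 [204.  202.4] [0.348 0.185 0.009]
feeder 0.73 [280.1 293.4] [ 0.427 -0.288  0.019]
feeder 0.55 [384.8 397. ] [ 0.484 -0.691  0.118]
blank 0.67 [279.6 273.8] [ 0.428 -0.286  0.094]
blank 0.66 [280.3 283.1] [ 0.421 -0.301  0.078]
blank 0.64 [282.  283.1] [ 0.425 -0.306  0.082]
jar 0.75 [210.8 174.4] [0.414 0.315 0.021]
jar 0.55 [267.6 152.2] [0.588 0.188 0.148]
type_big 0.64 [251.8 242. ] [ 0.428 -0.068  0.016]
type_big 0.6 [348.3 270.9] [ 0.638 -0.292  0.019]
type_big 0.56 [279.9 283.3] [ 0.421 -0.301  0.078]
type_small 0.44 [338.4 261.3] [ 0.64  -0.232  0.002]
bodkin 0.74 [247.7 242.7] [ 0.42  -0.052 -0.001]
bodkin 0.63 [354.3 303.4] [ 0.586 -0.41   0.038]
brayer 0.62 [241.  151.6] [0.569 0.428 
[... 906 characters left out ...]
q': array([ 1.38181772,  0.68910675, -0.19459206,  1.56531662,  0.15730586,
        0.90247202, -0.21504968]), 'qd': array([ 6.13842938e-05, -1.23704985e-04, -8.13523666e-04,  1.29974084e-04,
       -1.92920077e-04,  1.63067245e-03, -2.04529233e-04]), 'joint_torque': array([ 2.28586791e-04, -5.27486122e+01, -1.26699977e+00, -1.53743166e+01,
       -5.18601446e-02, -6.98098047e-04,  2.27530336e-05]), 'tool_pos': array([ 0.13811419, -0.60957444,  0.20423385]), 'eef_rot': array([9.93798607e-01, 1.11194994e-01, 7.62723138e-06, 3.97288803e-05]), 'contact_force': array([-1.12676214, -0.22501019, -0.35595202]), 'moment': array([ 0.01586181, -0.01747579,  0.02540896]), 'opening': 0.9999136991688896}
```

View pics/side0.png

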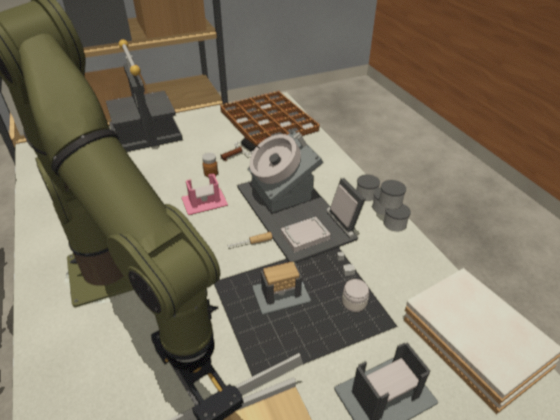

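View pics/top0.png

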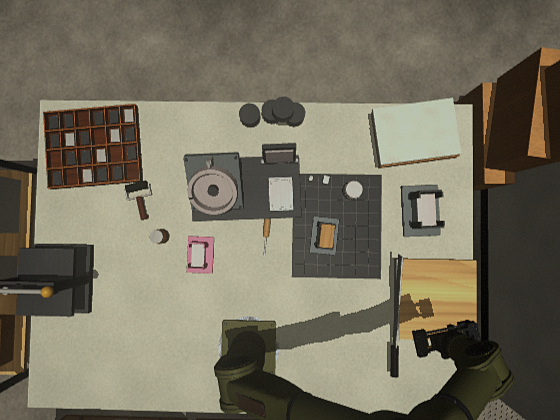

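Pictures viewed: 2. The candidate feeders in the top view are the pink one at (200,253), the small grey one at (325,235) with a wooden blank, and the larger grey one at (424,210). The small grey one at (325,235) is not pink and is the smaller grey, so it fits the description. I'll confirm it in a crop while measuring.

```bash
cat > m.py <<'E'
from h import *
S={n:np.load(f"pics/{n}0.npy",allow_pickle=True).item() for n in("side","top")}
def rect(P,m):
    q=P[m][:,:2].astype(np.float32); c,wh,a=cv2.minAreaRect(q); return np.round(c,4),np.round(wh,4),round(a,1),m.sum()
for n,s in S.items():
    C=cloud(s); x,y,z=np.moveaxis(C,-1,0); print(n,s["fx"],s["fy"])
    def box(cx,cy,rx,ry,z0,z1): return (abs(x-cx)<rx)&(abs(y-cy)<ry)&(z>z0)&(z<z1)
    def clean(m): 
        k,l,st,_=cv2.connectedComponentsWithStats(m.astype(np.uint8)); return l==1+np.argmax(st[1:,4]) if k>1 else m
    print("baseplate",rect(C,clean(box(.58,.01,.2,.25,.011,.021))))
    print("bed",rect(C,clean(box(.59,-.113,.09,.07,.036,.0445))), np.nanmedian(z[clean(box(.59,-.113,.09,.07,.036,.0445))]))
    m=clean(box(.43,-.28,.07,.06,.09,.106)); print("blank",rect(C,m),np.nanmedian(z[m]))
    print("foot",rect(C,clean(box(.43,-.28,.1,.1,.006,.014))))
    print("foot big",rect(C,clean(box(.53,-.63,.15,.13,.006,.014))))
    # wheel rim: plane with normal leaning 30deg
    for yaw in (0,):
        a=np.array([-.5,0,.866]); h=C@a
        m=box(.59,.14,.13,.13,.07,.3); print("h hist",np.histogram(h[m],bins=np.arange(-.25,-.05,.005)))
    np.save("pics/C_%s.npy"%n,C)
def crop(n,u0,v0,w,h,k): 
    return cv2.resize(S[n]["color"][v0:v0+h,u0:u0+w],(w*k,h*k),interpolation=cv2.INTER_CUBIC)
a=crop("top",180,145,70,75,5);b=crop("side",240,120,85,75,5);c=crop("top",300,205,55,55,4);d=crop("side",245,250,80,65,4);e=crop("top",395,175,55,65,4)
W=np.zeros((640,780,3),np.uint8)
W[:375,:350]=a;W[:375,355:780]=b;W[378:598,:220]=c;W[378:638,225:545]=d;W[378:638,550:770]=e
cv2.imwrite("pics/crop1.png",W[:600,:,::-1])
E
python3 m.py
```

```text
side 454.8999470604249 454.8999470604249
baseplate (array([0.5545, 0.0195]), array([0.3527, 0.4251]), 3.1, np.int64(3087))
bed (array([ 0.5864, -0.1136]), array([0.1277, 0.0963]), 1.3, np.int64(769)) 0.03998899468371442
blank (array([ 0.4333, -0.2827]), array([0.0535, 0.0884]), 82.5, np.int64(502)) 0.0970203461721344
foot (array([ 0.4326, -0.2828]), array([0.1009, 0.1423]), 84.2, np.int64(752))
foot big (array([ 0.5631, -0.6883]), array([0.1387, 0.0526]), 2.9, np.int64(719))
h hist (array([ 28,  36,  32,  25,  12,   2,  29,  56,  77,  73,  71, 264, 580,
       100,  14,  28, 186, 501, 163, 141, 131, 158, 178, 333, 121,   2,
         0,   0,   0,   0,   0,   0,   0,   0,   0,   0,   0,   0,   0]), array([-0.25 , -0.245, -0.24 , -0.235, -0.23 , -0.225, -0.22 , -0.215,
       -0.21 , -0.205, -0.2  , -0.195, -0.19 , -0.185, -0.18 , -0.175,
       -0.17 , -0.165, -0.16 , -0.155, -0.15 , -0.145, -0.14 , -0.135,
       -0.13 , -0.125, -0.12 , -0.115, -0.11 , -0.105, -0.1  , -0.095,
       -0.09 , -0.085, -0.08 , -0.075, -0.07 , -0.065, -0.06 , -0.055]))
top 393.5645434806596 393.56454348065
[... 325 characters left out ...]
127, 0.146 ]), 83.7, np.int64(403))
foot big (array([ 0.5537, -0.6162]), array([0.1511, 0.0829]), 3.2, np.int64(279))
h hist (array([  0,   0,   0,   0,   0,   0,   1,   8,  31,  29,  28,  95, 422,
       472,  98,  10,  65, 549, 400,  93,  65, 109, 105, 245, 303,  36,
         0,   0,   0,   0,   0,   0,   0,   0,   0,   0,   0,   0,   0]), array([-0.25 , -0.245, -0.24 , -0.235, -0.23 , -0.225, -0.22 , -0.215,
       -0.21 , -0.205, -0.2  , -0.195, -0.19 , -0.185, -0.18 , -0.175,
       -0.17 , -0.165, -0.16 , -0.155, -0.15 , -0.145, -0.14 , -0.135,
       -0.13 , -0.125, -0.12 , -0.115, -0.11 , -0.105, -0.1  , -0.095,
       -0.09 , -0.085, -0.08 , -0.075, -0.07 , -0.065, -0.06 , -0.055]))
```

View pics/crop1.png

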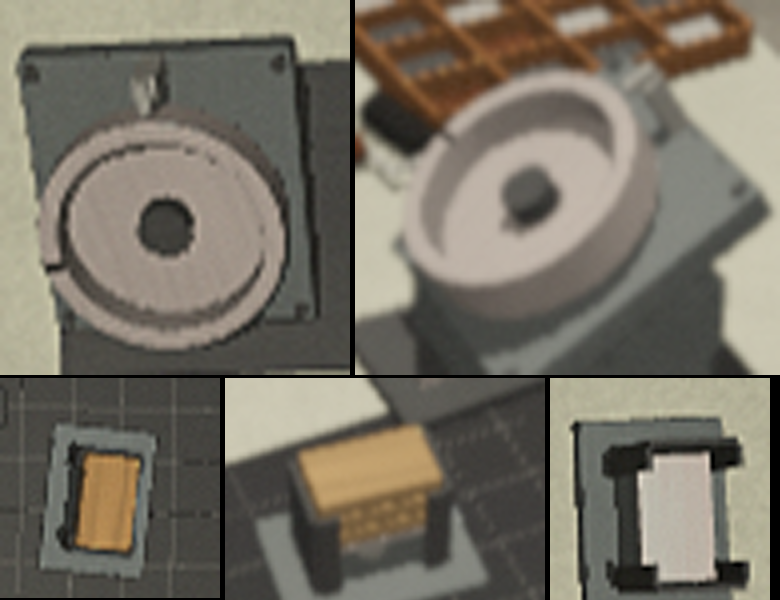

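Picture 3: the small grey feeder with the wooden blanks is confirmed at top (325,235). The engraved mark is at top (191.4,198.4) and side (258.6,147.4). The pointer is at top (209,165).

```bash
cat > w.py <<'E'
from h import *
from scipy.optimize import least_squares
S={n:np.load(f"pics/{n}0.npy",allow_pickle=True).item() for n in("side","top")}
mk={"side":(258.6,147.4),"top":(191.4,198.4)}
def axes(yaw):
    Z=R.from_euler("z",yaw).as_matrix(); return Z@[-.5,0,.866],Z@[.866,0,.5],Z@[0,1,0]
for n,s in S.items():
    C=np.load(f"pics/C_{n}.npy").reshape(-1,3); C=C[np.isfinite(C[:,0])]
    m=(abs(C[:,0]-.6)<.13)&(abs(C[:,1]-.14)<.13)&(C[:,2]>.08); C=C[m]
    a0=axes(.03)[0]; C=C[(C@a0>-.147)&(C@a0<-.118)]
    # yaw, h, centre by rim model: points near top edge plane in annulus
    Q=C
    for it in range(8):
        c=Q.mean(0); nrm=np.linalg.svd(Q-c)[2][2]; nrm*=np.sign(nrm[2])
        d=(C-c)@nrm; Q=C[abs(d)<max(.003,.012*.7**it)]
    print(n,"normal",nrm.round(3),"tilt",np.degrees(np.arccos(nrm[2])).round(1),"yaw",np.degrees(np.arctan2(-nrm[1],-nrm[0])).round(1),len(Q))
    for yaw in np.radians([2,]):
        a,u,l=axes(yaw); d=Q@a; h=np.median(d); 
        pu,pl=Q@u,Q@l
        f=lambda p: np.maximum(0,np.hypot(pu-p[0],pl-p[1])-.085)+np.maximum(0,.071-np.hypot(pu-p[0],pl-p[1]))
        o=least_squares(f,[pu.mean(),pl.mean()],loss="soft_l1",f_scale=.002); ctr=a*h+u*o.x[0]+l*o.x[1]
        print("centre",ctr.round(4),"h",h,np.abs(f(o.x)).mean())
        O,D=ray(s,mk[n]); M=O+D*((h-a@O)/(a@D)); v=M-ctr; ang=np.degrees(np.arctan2(v@l,v@u)); print("mark",M.round(4),"r",np.hypot(v@l,v@u),"angle",ang)
        print("centre px",proj(s,ctr),"aim px",proj(s,ctr+.085*u))
        print("web h",h-.032, "lowest z of rim",(ctr-.085*u)[2])
E
python3 w.py
```

```text
side normal [-0.5   -0.028  0.866] tilt 30.0 yaw 3.3 441
centre [0.5759 0.12   0.1802] h -0.13386965416972785 0.0005676807824074813
mark [0.5571 0.1939 0.1708] r 0.07684075562539866 angle 104.14073025075754
centre px [272.29897945 155.17886947] aim px [292.95289469 138.66825964]
web h -0.16586965416972785 lowest z of rim 0.1376633581298554
top normal [-0.501 -0.025  0.865] tilt 30.1 yaw 2.9 428
centre [0.5721 0.1202 0.1812] h -0.1310895392289247 0.0006411875293835098
mark [0.5498 0.1926 0.1698] r 0.07661616948505263 angle 107.3185221891831
centre px [211.83748179 191.98508829] aim px [209.31395744 168.71565658]
web h -0.1630895392289247 lowest z of rim 0.13867703712797239
```

Both cameras agree that the wheel sits at about +105.7° and needs a clockwise turn. I'll grasp on the down-slope side, at θ from about −127° to −233°, which keeps clear of the pointer post. Next I plan the approach.

```bash
cat >> h.py <<'E'
YAW=np.radians(2.4); CTR=np.array([.574,.120,.1807])
Zp=R.from_euler("z",YAW).as_matrix(); A=Zp@[-.5,0,.866]; A/=np.linalg.norm(A); U=Zp@[.866,0,.5]; U/=np.linalg.norm(U); L=np.cross(A,U)
def rim(th,h,rad=.078):
    "TCP pose for grasp at wheel angle th deg, TCP h above rim edge; tool y points inwards"
    t=np.radians(th); d=np.cos(t)*U+np.sin(t)*L
    return CTR+rad*d+h*A, np.stack([np.cross(-d,-A),-d,-A],1)
def chain(wps,st=None):
    "wps list of (P,Rm): per call relative to the previous"
    st=dict(st or r.get_state())
    for P,Rm in wps:
        t,w=rel(P,Rm,st); print(np.round(P,3),"travel",t.tolist(),"rot",w.tolist(),"deg",round(np.linalg.norm(w)*180,1))
        st={"tool_pos":np.array(P),"eef_rot":R.from_matrix(Rm).as_quat()}
E
python3 - <<'E'
from h import *
from scipy.spatial.transform import Slerp
st=r.get_state(); P1,R1=rim(-127,.07); print(P1,R1.round(2))
sl=Slerp([0,1],R.concatenate([R.from_quat(st["eef_rot"]),R.from_matrix(R1)]))
w=[([.2,-.5,.30],0),([.30,-.39,.36],.2),([.38,-.27,.36],.4),([.44,-.14,.36],.65),([.48,-.03,.33],.9),(P1,1)]
chain([(p,sl(f).as_matrix()) for p,f in w])
E
```

```text
[0.50102188 0.05459305 0.21785003] [[-0.72  0.49  0.5 ]
 [ 0.57  0.82  0.02]
 [-0.4   0.3  -0.87]]
[ 0.2 -0.5  0.3] travel [0.5638, -0.6212, -0.6385] rot [-0.0, 0.0, -0.0] deg 0.0
[ 0.3  -0.39  0.36] travel [0.8123, -0.5678, -0.4] rot [-0.0408, 0.0097, -0.1433] deg 26.9
[ 0.38 -0.27  0.36] travel [0.9159, -0.2902, -0.0373] rot [-0.0408, 0.0097, -0.1433] deg 26.9
[ 0.44 -0.14  0.36] travel [0.9529, -0.0031, -0.0549] rot [-0.051, 0.0121, -0.1791] deg 33.6
[ 0.48 -0.03  0.33] travel [0.7271, 0.2979, 0.1775] rot [-0.051, 0.0121, -0.1791] deg 33.6
[0.501 0.055 0.218] travel [0.592, 0.2259, 0.7037] rot [-0.0204, 0.0048, -0.0716] deg 13.4
```

Call:
{"name": "play_rows", "arguments": {
  "commands": [
    {"travel":[0.56,-0.62,-0.64],"delta_rot":[0,0,0],"gripper":0.14},
    {"travel":[0.56,-0.62,-0.64],"delta_rot":[0,0,0],"gripper":0.14},
    {"travel":[0.56,-0.62,-0.64],"delta_rot":[0,0,0],"gripper":0.14}
  ]
}}

```text
clock: 1.82
tool_pos: [0.2017, -0.4986, 0.3024]
eef_rot: [0.994, 0.113, 0.001, 0.001]
contact_force: [0.4, 0.3, -0.4]
opening: 0.683
```

Call:
{"name": "play_rows", "arguments": {
  "commands": [
    {"travel":[0.81,-0.57,-0.4],"delta_rot":[-0.041,0.01,-0.143],"gripper":0.14},
    {"travel":[0.81,-0.57,-0.4],"delta_rot":[-0.041,0.01,-0.143],"gripper":0.14},
    {"travel":[0.81,-0.57,-0.4],"delta_rot":[-0.041,0.01,-0.143],"gripper":0.14}
  ]
}}

```text
clock: 2.2
tool_pos: [0.3011, -0.3877, 0.3618]
eef_rot: [0.941, 0.333, 0.023, 0.063]
contact_force: [-0.1, 0.2, 0.3]
opening: 0.57
```

Call:
{"name": "play_rows", "arguments": {
  "commands": [
    {"travel":[0.92,-0.29,-0.04],"delta_rot":[-0.041,0.01,-0.143],"gripper":0.14},
    {"travel":[0.92,-0.29,-0.04],"delta_rot":[-0.041,0.01,-0.143],"gripper":0.14},
    {"travel":[0.92,-0.29,-0.04],"delta_rot":[-0.041,0.01,-0.143],"gripper":0.14}
  ]
}}

```text
clock: 2.58
tool_pos: [0.381, -0.267, 0.361]
eef_rot: [0.836, 0.533, 0.044, 0.12]
contact_force: [0.6, -0.7, -0.3]
opening: 0.574
```

Call:
{"name": "play_rows", "arguments": {
  "commands": [
    {"travel":[0.95,0,-0.05],"delta_rot":[-0.051,0.012,-0.179],"gripper":0.14},
    {"travel":[0.95,0,-0.05],"delta_rot":[-0.051,0.012,-0.179],"gripper":0.14},
    {"travel":[0.95,0,-0.05],"delta_rot":[-0.051,0.012,-0.179],"gripper":0.14},
    {"travel":[0.95,0,-0.05],"delta_rot":[-0.051,0.012,-0.179],"gripper":0.14}
  ]
}}

```text
clock: 3.08
tool_pos: [0.4397, -0.141, 0.36]
eef_rot: [0.646, 0.738, 0.066, 0.183]
contact_force: [-1.3, -0.7, -0.4]
opening: 0.571
```

Call:
{"name": "play_rows", "arguments": {
  "commands": [
    {"travel":[0.73,0.3,0.18],"delta_rot":[-0.051,0.012,-0.179],"gripper":0.14},
    {"travel":[0.73,0.3,0.18],"delta_rot":[-0.051,0.012,-0.179],"gripper":0.14},
    {"travel":[0.73,0.3,0.18],"delta_rot":[-0.051,0.012,-0.179],"gripper":0.14},
    {"travel":[0.73,0.3,0.18],"delta_rot":[-0.051,0.012,-0.179],"gripper":0.14}
  ]
}}

```text
clock: 3.58
tool_pos: [0.4804, -0.0325, 0.3293]
eef_rot: [0.401, 0.883, 0.082, 0.23]
contact_force: [-0.1, -0.2, 0.4]
opening: 0.572
```

```bash
python3 - <<'E'
from h import *
st=r.get_state(); print(st["clock"],st["tool_pos"],st["q"].round(2),st["contact_force"].round(1))
chain([rim(-127,.03),rim(-127,-.025)])
E
```

```text
3.575 [ 0.48037362 -0.03253707  0.3293112 ] [ 0.53  0.19 -0.74  2.25  0.77  0.36 -0.13] [-0.1 -0.2  0.4]
[0.521 0.055 0.183] travel [0.6148, 0.2514, 0.9617] rot [-0.0212, 0.0057, -0.0739] deg 13.9
[0.548 0.057 0.136] travel [-0.0, 0.0, 0.3667] rot [0.0, 0.0, 0.0] deg 0.0
```

Call:
{"name": "play_rows", "arguments": {
  "commands": [
    {"travel":[0.61,0.25,0.5],"delta_rot":[-0.021,0.006,-0.074],"gripper":0.14},
    {"travel":[0.61,0.25,0.5],"delta_rot":[-0.021,0.006,-0.074],"gripper":0.14},
    {"travel":[0.61,0.25,0.96],"delta_rot":[-0.021,0.006,-0.074],"gripper":0.14},
    {"travel":[0.61,0.25,0.96],"delta_rot":[-0.021,0.006,-0.074],"gripper":0.14},
    {"travel":[0.61,0.25,0.96],"delta_rot":[-0.021,0.006,-0.074],"gripper":0.14}
  ]
}}

```text
clock: 4.2
tool_pos: [0.5245, 0.0519, 0.1871]
eef_rot: [0.29, 0.92, 0.087, 0.248]
contact_force: [0.8, -1.0, -1.6]
opening: 0.569
```

```bash
python3 - <<'E'
from h import *
st=r.get_state(); print(st["clock"],st["tool_pos"],st["q"].round(2),st["contact_force"].round(1))
chain([rim(-127,-.025)])
for n in("side","top"):
    s=viewer.snapshot(n); c=proj(s,CTR).astype(int); k=s["color"][max(0,c[1]-60):c[1]+60,max(0,c[0]-65):c[0]+65]; cv2.imwrite(f"pics/g_{n}.png",cv2.resize(k,None,fx=3,fy=3,interpolation=2)[...,::-1])
a,b=[cv2.imread(f"pics/g_{n}.png") for n in("side","top")]; cv2.imwrite("pics/g1.png",np.hstack([a,b]))
E
```

```text
4.2 [0.52454077 0.05185778 0.18707735] [ 0.18  0.57 -0.69  2.42  2.07  0.58 -1.38] [ 0.8 -1.  -1.6]
[0.548 0.057 0.136] travel [0.0444, -0.0006, 0.3773] rot [0.0005, 0.0031, -0.002] deg 0.7
```

View pics/g1.png

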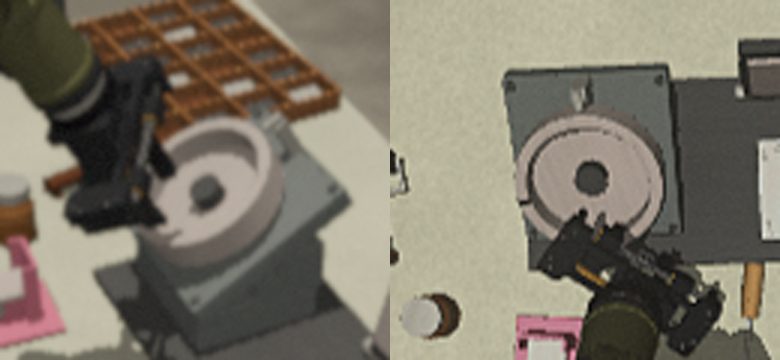

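Picture 4 shows the gripper over the down-slope rim, top crop ≈ (630,235). I'll overlay the expected finger positions to check the alignment.

```bash
python3 - <<'E'
from h import *
st=r.get_state(); T=R.from_quat(st["eef_rot"]).as_matrix(); p=np.array(st["tool_pos"])
out=[]
for n in("side","top"):
    s=viewer.snapshot(n); c=proj(s,p).astype(int); w,h,k=32,32,12
    im=cv2.resize(s["color"][c[1]-h:c[1]+h,c[0]-w:c[0]+w],None,fx=6,fy=6,interpolation=2)
    for q,col in((p,(255,0,0)),(p+T@[0,.025,0],(0,255,0)),(p-T@[0,.025,0],(0,0,255)),(rim(-127,0)[0],(255,255,0))):
        x=(proj(s,q)-c+[w,h])*6; cv2.circle(im,tuple(int(v) for v in x),4,col,-1)
    for t in range(0,360,5):
        x=(proj(s,rim(t,0,.085)[0])-c+[w,h])*6; cv2.circle(im,tuple(int(v) for v in x),1,(255,0,255),-1)
    out.append(im)
cv2.imwrite("pics/g2.png",np.hstack(out)[...,::-1])
E
```

```text
(no output)
```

View pics/g2.png

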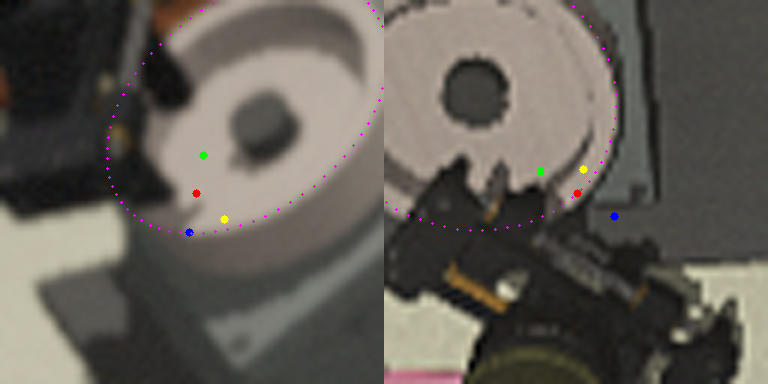

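Picture 5: the rim model overlays well in both views, but the fingers seem offset from the reported TCP. I'll check this with depth points expressed in the tool frame.

```bash
python3 - <<'E'
from h import *
st=r.get_state(); T=R.from_quat(st["eef_rot"]).as_matrix(); p=np.array(st["tool_pos"]); print(st["clock"],p,st["eef_rot"],T.round(2))
for n in("side","top"):
    s=viewer.snapshot(n); C=cloud(s).reshape(-1,3); q=(C-p)@T
    h=(C-CTR)@A
    m=(np.abs(q[:,0])<.06)&(np.abs(q[:,1])<.13)&(q[:,2]>-.12)&(q[:,2]<.03)&(h>.006)
    print(n,m.sum(),"in tool frame")
    for z0 in np.arange(-.12,.03,.015):
        k=m&(q[:,2]>=z0)&(q[:,2]<z0+.015)
        if k.sum(): print(round(z0,3),k.sum(),"x",q[k,0].min().round(3),q[k,0].max().round(3),"y",np.histogram(q[k,1],bins=np.arange(-.12,.13,.02))[0])
E
```

```text
4.4 [0.52123166 0.05370491 0.18461432] [0.28765009 0.92236048 0.08698592 0.24277977] [[-0.72  0.49  0.5 ]
 [ 0.57  0.82  0.02]
 [-0.4   0.3  -0.87]]
side 468 in tool frame
-0.12 238 x -0.038 0.034 y [ 0 59  7 28 10 17 12 41 17 33 14  0]
-0.105 65 x -0.035 0.033 y [ 0 30  2  6  1  0  0 12  1  5  8  0]
-0.09 32 x -0.015 0.008 y [ 0  0  0  5  3  0  0 21  3  0  0  0]
-0.075 45 x -0.013 0.007 y [ 0  0  0  5 10  0  0 26  4  0  0  0]
-0.06 49 x -0.014 0.009 y [ 0  0  0  0 20  0  0 28  1  0  0  0]
-0.045 39 x -0.012 0.009 y [ 0  0  0  0 16  0  0 23  0  0  0  0]
top 168 in tool frame
-0.12 112 x -0.035 0.025 y [ 0  7 12  8 20 12 13 13 17  7  3  0]
-0.105 2 x -0.02 -0.008 y [0 1 0 0 1 0 0 0 0 0 0 0]
-0.09 8 x -0.011 0.006 y [0 0 0 0 8 0 0 0 0 0 0 0]
-0.075 13 x -0.011 -0.0 y [ 0  0  0  2 11  0  0  0  0  0  0  0]
-0.06 22 x -0.011 0.001 y [ 0  0  0  1 13  0  0  8  0  0  0  0]
-0.045 9 x -0.009 0.009 y [0 0 0 0 6 0 0 3 0 0 0 0]
0.015 2 x -0.024 -0.0 y [0 0 0 0 0 0 2 0 0 0 0 0]
```

```bash
cat > tip.py <<'E'
from h import *
def tip():
    st=r.get_state(); T=R.from_quat(st["eef_rot"]).as_matrix(); p=np.array(st["tool_pos"]); print(st["clock"],p.round(4),st["opening"])
    for n in("side","top"):
        s=viewer.snapshot(n); C=cloud(s).reshape(-1,3); q=(C-p)@T
        for nm,lo,hi in(("in",.02,.06),("out",-.06,-.02)):
            k=(np.abs(q[:,0])<.02)&(q[:,1]>lo)&(q[:,1]<hi)&(q[:,2]>-.11)&(q[:,2]<.08)
            if k.sum():
                z=q[k,2]; hz,e=np.histogram(z,bins=np.arange(-.11,.08,.005)); print(n,nm,dict(zip((e[:-1]*1000).round().astype(int).tolist(),hz.tolist())))
tip()
E
python3 tip.py; python3 - <<'E'
import sys; sys.path.insert(0,".")
from h import *
s=np.load("pics/side0.npy",allow_pickle=True).item(); t=np.load("pics/top0.npy",allow_pickle=True).item()
# start pose check: gripper at (.138,-.61,.204) pointing down
T=R.from_quat([.9938,.1112,0,0]).as_matrix(); p=np.array([.1381,-.6096,.2042])
for S in(s,t):
    q=(cloud(S).reshape(-1,3)-p)@T
    k=(abs(q[:,0])<.05)&(abs(q[:,1])<.11)&(q[:,2]>-.16)&(q[:,2]<.05)
    for z0 in np.arange(-.16,.05,.015):
        j=k&(q[:,2]>=z0)&(q[:,2]<z0+.015)
        if j.sum(): print(round(z0,3),j.sum(),np.histogram(q[j,1],bins=np.arange(-.11,.12,.02))[0])
E
```

```text
4.5 [0.5219 0.0535 0.1881] 0.5691213076926591
side in {-110: 3, -105: 1, -100: 6, -95: 4, -90: 4, -85: 8, -80: 10, -75: 9, -70: 7, -65: 10, -60: 16, -55: 8, -50: 12, -45: 8, -40: 10, -35: 3, -30: 0, -25: 0, -20: 0, -15: 0, -10: 0, -5: 0, 0: 0, 5: 0, 10: 0, 15: 0, 20: 0, 25: 0, 30: 0, 35: 0, 40: 1, 45: 1, 50: 1, 55: 2, 60: 9, 65: 32, 70: 9}
side out {-110: 0, -105: 0, -100: 0, -95: 0, -90: 1, -85: 3, -80: 5, -75: 6, -70: 5, -65: 5, -60: 5, -55: 8, -50: 8, -45: 9, -40: 5, -35: 1, -30: 0, -25: 0, -20: 0, -15: 0, -10: 0, -5: 0, 0: 0, 5: 0, 10: 0, 15: 0, 20: 0, 25: 0, 30: 0, 35: 0, 40: 0, 45: 0, 50: 0, 55: 0, 60: 0, 65: 0, 70: 0}
top in {-110: 0, -105: 1, -100: 0, -95: 0, -90: 0, -85: 0, -80: 0, -75: 0, -70: 0, -65: 1, -60: 2, -55: 3, -50: 4, -45: 2, -40: 1, -35: 0, -30: 0, -25: 0, -20: 0, -15: 0, -10: 0, -5: 0, 0: 0, 5: 0, 10: 0, 15: 0, 20: 0, 25: 0, 30: 0, 35: 0, 40: 2, 45: 0, 50: 0, 55: 2, 60: 48, 65: 60, 70: 0}
top out {-110: 1, -105: 1, -100: 0, -95: 1, -90: 0, -85: 5, -80: 3, -75: 3, -70: 2, -65: 6, -60: 6, -55: 5, -50: 4, -45: 4, -40: 4, -35: 0, -30: 0, -25: 0, -20: 0, -15: 0, -10: 0, -5: 0, 0: 0, 5: 0, 10: 0, 15: 0, 20: 0, 25: 0, 30: 0, 35: 0, 40: 0, 45: 0, 50: 0, 55: 0, 60: 0, 65: 0, 70: 0}
-0.16 79 [ 0  0  0  0  0 19 60  0  0  0  0]
-0.145 1670 [ 23  84  16   0   0  51 312 151 301 597 135]
-0.13 321 [ 1 22 49  0 12 15 38 61 77 32 14]
-0.115 229 [ 0 10 28  5 23 30 34 32  9 58  0]
-0.1 8 [0 0 0 0 0 0 0 0 0 8 0]
-0.16 69 [ 2 10  5 38  0  2  0  1  2  8  1]
-0.145 591 [ 46 162  76  61  11   8  11  22  59 111  24]
-0.13 207 [ 7  8 51 12 12 14 14 14 64 10  1]
-0.115 66 [ 0  6  9 10  5  6  4  6 11  9  0]
-0.1 1 [0 0 1 0 0 0 0 0 0 0 0]
-0.085 3 [0 0 0 0 0 0 0 2 1 0 0]
-0.07 4 [0 0 0 0 0 0 0 1 3 0 0]
-0.055 9 [0 0 0 0 0 0 0 5 4 0 0]
-0.04 6 [0 0 0 0 0 0 0 5 1 0 0]
```

The depth is consistent in both cameras and at both poses: the physical fingertips end about 34 mm short of the reported TCP, while the lateral position agrees. I'll descend in steps and watch the force.

Call:
{"name": "play_rows", "arguments": {
  "commands": [
    {"travel":[0,0,0.18],"delta_rot":[0,0,0],"gripper":0.14},
    {"travel":[0,0,0.36],"delta_rot":[0,0,0],"gripper":0.14},
    {"travel":[0,0,0.36],"delta_rot":[0,0,0],"gripper":0.14}
  ]
}}

```text
clock: 4.97
tool_pos: [0.5488, 0.0563, 0.1406]
eef_rot: [0.285, 0.922, 0.088, 0.245]
contact_force: [-0.7, -0.1, 0.7]
opening: 0.569
```

```bash
python3 tip.py; python3 -c "
from h import *
st=r.get_state(); print(st['q'].round(2),st['contact_force'],(st['tool_pos']-CTR)@A); chain([rim(-127,-.025)])"
```

```text
4.975 [0.5488 0.0563 0.1406] 0.5693821369768605
side in {-110: 4, -105: 2, -100: 4, -95: 3, -90: 1, -85: 11, -80: 9, -75: 7, -70: 6, -65: 8, -60: 12, -55: 9, -50: 11, -45: 6, -40: 11, -35: 4, -30: 0, -25: 0, -20: 0, -15: 0, -10: 2, -5: 3, 0: 1, 5: 12, 10: 34, 15: 5, 20: 0, 25: 0, 30: 0, 35: 0, 40: 0, 45: 0, 50: 0, 55: 0, 60: 0, 65: 0, 70: 0}
side out {-110: 0, -105: 0, -100: 0, -95: 0, -90: 1, -85: 3, -80: 2, -75: 5, -70: 4, -65: 6, -60: 4, -55: 8, -50: 3, -45: 9, -40: 6, -35: 0, -30: 0, -25: 0, -20: 0, -15: 0, -10: 0, -5: 0, 0: 0, 5: 0, 10: 0, 15: 0, 20: 0, 25: 2, 30: 23, 35: 40, 40: 21, 45: 12, 50: 17, 55: 12, 60: 15, 65: 2, 70: 1}
top in {-110: 0, -105: 1, -100: 0, -95: 0, -90: 0, -85: 0, -80: 0, -75: 0, -70: 0, -65: 0, -60: 2, -55: 2, -50: 3, -45: 1, -40: 1, -35: 0, -30: 0, -25: 0, -20: 0, -15: 0, -10: 1, -5: 1, 0: 3, 5: 61, 10: 45, 15: 4, 20: 0, 25: 0, 30: 0, 35: 0, 40: 0, 45: 0, 50: 0, 55: 0, 60: 0, 65: 0, 70: 0}
top out {-110: 1, -105: 1, -100: 0, -95: 0, -90: 2, -85: 2, -80: 4, -75: 2, -70: 3, -65: 4, -60: 2, -55: 3, -50: 5, -45: 5, -40: 1, -35: 0, -30: 0, -25: 0, -20: 0, -15: 0, -10: 0, -5: 0, 0: 0, 5: 0, 10: 0, 15: 0, 20: 0, 25: 6, 30: 34, 35: 18, 40: 3, 45: 2, 50: 2, 55: 0, 60: 0, 65: 0, 70: 0}
[ 0.18  0.71 -0.7   2.39  2.16  0.68 -1.42] [-0.06930059 -0.21446203 -0.27949715] -0.019757824618474543
[0.548 0.057 0.136] travel [0.0127, -0.0117, 0.0349] rot [0.0011, 0.0005, 0.0017] deg 0.4
```

Call:
{"name": "play_rows", "arguments": {
  "commands": [
    {"travel":[0,0,0.12],"delta_rot":[0,0,0],"gripper":0.14},
    {"travel":[0,0,0.24],"delta_rot":[0,0,0],"gripper":0.14},
    {"travel":[0,0,0.24],"delta_rot":[0,0,0],"gripper":0.14}
  ]
}}

```text
clock: 5.45
tool_pos: [0.5661, 0.058, 0.1093]
eef_rot: [0.284, 0.923, 0.088, 0.244]
contact_force: [0.0, 0.2, 0.4]
opening: 0.571
```

Call:
{"name": "play_rows", "arguments": {
  "commands": [
    {"travel":[0,0,0],"delta_rot":[0,0,0],"gripper":-1},
    {"travel":[0,0,0],"delta_rot":[0,0,0],"gripper":-1},
    {"travel":[0,0,0],"delta_rot":[0,0,0],"gripper":-1},
    {"travel":[0,0,0],"delta_rot":[0,0,0],"gripper":-1}
  ],
  "force": 20
}}

```text
clock: 5.95
tool_pos: [0.5655, 0.0576, 0.1085]
eef_rot: [0.285, 0.923, 0.088, 0.244]
contact_force: [-3.4, -2.4, 3.6]
opening: 0.174
```

```bash
python3 -c "
from h import *
st=r.get_state(); T=R.from_quat(st['eef_rot']).as_matrix(); print(st['q'].round(2),st['tool_pos'],st['opening']*88,'F tool',(st['contact_force']@T).round(1),'M',(st['moment']@T).round(2))
v=st['tool_pos']-CTR; print('h',v@A,'r',np.hypot(v@U,v@L),'th',np.degrees(np.arctan2(v@L,v@U)))"
```

```text
[ 0.18  0.81 -0.7   2.36  2.22  0.73 -1.43] [0.56552767 0.05758006 0.10850557] 15.350072100730797 F tool [-0.4 -2.5 -4.8] M [0.71 0.1  0.25]
h -0.056982241316086396 r 0.07702655233606522 th -126.38468841979568
```

Call:
{"name": "play_rows", "arguments": {
  "commands": [
    {"travel":[0.0453,0.002,0],"delta_rot":[0,0,0.0278],"gripper":-1},
    {"travel":[0.0903,0.0079,0],"delta_rot":[0,0,0.0556],"gripper":-1},
    {"travel":[0.1346,0.0177,0],"delta_rot":[0,0,0.0833],"gripper":-1},
    {"travel":[0.1779,0.0314,0],"delta_rot":[0,0,0.1111],"gripper":-1},
    {"travel":[0.2198,0.0487,0],"delta_rot":[0,0,0.1389],"gripper":-1},
    {"travel":[0.26,0.0697,0],"delta_rot":[0,0,0.1667],"gripper":-1},
    {"travel":[0.2983,0.094,0],"delta_rot":[0,0,0.1944],"gripper":-1},
    {"travel":[0.3343,0.1217,0],"delta_rot":[0,0,0.2222],"gripper":-1},
    {"travel":[0.3677,0.1523,0],"delta_rot":[0,0,0.25],"gripper":-1},
    {"travel":[0.3983,0.1857,0],"delta_rot":[0,0,0.2778],"gripper":-1},
    {"travel":[0.3983,0.1857,0],"delta_rot":[0,0,0.2778],"gripper":-1}
  ]
}}

```text
clock: 7.32
tool_pos: [0.5344, 0.1133, 0.0923]
eef_rot: [0.648, 0.716, 0.181, 0.184]
contact_force: [-6.2, -3.9, 6.4]
opening: 0.176
```

```bash
cat > ws.py <<'E'
from h import *
st=r.get_state(); T=R.from_quat(st['eef_rot']).as_matrix(); print(st['clock'],st['q'].round(2),st['tool_pos'].round(4),st['opening']*88,'F tool',(st['contact_force']@T).round(1),'M',(st['moment']@T).round(2))
v=st['tool_pos']-CTR; print('h',v@A,'r',np.hypot(v@U,v@L),'th',np.degrees(np.arctan2(v@L,v@U)), 'y-dir th',np.degrees(np.arctan2(-T[:,1]@L,-T[:,1]@U)), 'tilt',np.degrees(np.arccos(-T[:,2]@A)))
a=np.array([[0,1.]])
for n in ("side","top"):
    s=viewer.snapshot(n)
    for d in viewer.pinpoint(n,"wheel_mark")[:2]:
        O,D=ray(s,d["at"]); M=O+D*((CTR-O)@A)/(D@A); w=M-CTR; print(n,d["conf"],np.round(d["at"],1),"r",np.hypot(w@L,w@U).round(4),"angle",np.degrees(np.arctan2(w@L,w@U)).round(1))
    # darkness profile around the rim top
    g=s["color"].astype(np.float32).mean(2)
    th=np.arange(-180,180,1.); px=np.array([np.mean([proj(s,rim(t,0,rr)[0]) for rr in(.076,.078,.080)],0) for t in th],np.float32)
    v=cv2.remap(g,px[None,:,0],px[None,:,1],cv2.INTER_LINEAR)[0]
    print(n,"profile",[(int(t),int(q)) for t,q in zip(th,v) if q<cv2.GaussianBlur(v[None],(41,1),0)[0][int(t)+180]-18])
E
python3 ws.py
```

```text
7.325 [ 0.14  0.94 -0.97  2.42  2.05  1.04 -2.3 ] [0.5344 0.1133 0.0923] 15.495669314285102 F tool [-3.5 -2.5 -8.7] M [ 0.94 -0.73  0.24]
h -0.056649662916679486 r 0.07888123967157214 th -176.3730303907625 y-dir th -176.7041039388276 tilt 0.12216584281038176
side 0.83 [275.2 134.4] r 0.0885 angle 53.1
side 0.46 [278.5 276.4] r 0.4413 angle -115.8
side profile [(52, 113), (53, 103), (54, 100), (55, 98), (56, 108), (75, 67), (76, 57), (77, 49), (78, 45), (79, 45)]
top 0.84 [189.4 181. ] r 0.0829 angle 60.5
top profile [(-162, 29), (-161, 28), (-160, 27), (-159, 28), (-158, 49), (-157, 69), (55, 84), (56, 63), (57, 55), (58, 59), (59, 78), (60, 105), (150, 41), (151, 30), (152, 35), (153, 39), (154, 38), (155, 35), (156, 33)]
```

The wheel turned 50° as planned, with the mark now at about 56°. Joint 7 is near its limit, so I'll regrip at θ≈−85°.

Call:
{"name": "play_rows", "arguments": {
  "commands": [
    {"travel":[0,0,0],"delta_rot":[0,0,0],"gripper":0.14},
    {"travel":[0,0,0],"delta_rot":[0,0,0],"gripper":0.14},
    {"travel":[0,0,0],"delta_rot":[0,0,0],"gripper":0.14},
    {"travel":[0,0,-0.15],"delta_rot":[0,0,0],"gripper":0.14},
    {"travel":[0,0,-0.33],"delta_rot":[0,0,0],"gripper":0.14},
    {"travel":[0,0,-0.33],"delta_rot":[0,0,0],"gripper":0.14}
  ]
}}

```text
clock: 8.28
tool_pos: [0.5118, 0.1145, 0.1371]
eef_rot: [0.647, 0.717, 0.184, 0.185]
contact_force: [0.2, 0.0, 0.0]
opening: 0.568
```

Call:
{"name": "play_rows", "arguments": {
  "commands": [
    {"travel":[-0.09,0.008,0],"delta_rot":[0,0,-0.0556],"gripper":0.14},
    {"travel":[-0.178,0.031,0],"delta_rot":[0,0,-0.111],"gripper":0.14},
    {"travel":[-0.26,0.07,0],"delta_rot":[0,0,-0.167],"gripper":0.14},
    {"travel":[-0.334,0.122,0],"delta_rot":[0,0,-0.222],"gripper":0.14},
    {"travel":[-0.398,0.186,0],"delta_rot":[0,0,-0.278],"gripper":0.14},
    {"travel":[-0.45,0.26,0],"delta_rot":[0,0,-0.333],"gripper":0.14},
    {"travel":[-0.489,0.342,0],"delta_rot":[0,0,-0.389],"gripper":0.14},
    {"travel":[-0.512,0.43,0],"delta_rot":[0,0,-0.444],"gripper":0.14},
    {"travel":[-0.52,0.52,0],"delta_rot":[0,0,-0.5],"gripper":0.14},
    {"travel":[-0.52,0.538,0],"delta_rot":[0,0,-0.511],"gripper":0.14},
    {"travel":[-0.52,0.538,0],"delta_rot":[0,0,-0.511],"gripper":0.14}
  ]
}}

```text
clock: 9.65
tool_pos: [0.5881, 0.0441, 0.1775]
eef_rot: [-0.064, 0.964, -0.005, 0.259]
contact_force: [-0.7, 0.4, 0.6]
opening: 0.569
```

```bash
python3 ws.py; python3 -c "
from h import *
chain([rim(-85,-.058)])"
```

```text
9.65 [ 0.09  0.6  -0.44  2.26  2.11  0.39 -0.57] [0.5881 0.0441 0.1775] 50.08882189931809 F tool [ 0.2  0.5 -0.8] M [-0.09  0.34  0.07]
h -0.008217241382417667 r 0.07685796806261046 th -84.16952462244029 y-dir th -84.7993575300757 tilt 0.1770481027815738
side 0.65 [276.9 133.4] r 0.0913 angle 49.3
side 0.58 [213.7 175.8] r 0.2224 angle 151.8
side profile [(-107, 113), (-106, 112), (-105, 114), (-85, 76), (-84, 69), (-83, 62), (-82, 56), (-81, 53), (-80, 49), (-79, 47), (-78, 46), (-77, 47), (-76, 49), (-75, 51), (-74, 57), (-73, 76), (-46, 103), (-45, 95), (-44, 90), (-43, 85), (-42, 82), (-41, 94), (-40, 105), (55, 50), (56, 40), (57, 35), (58, 31), (59, 28), (60, 25), (106, 71)]
top 0.63 [190.4 184.3] r 0.076 angle 67.8
top profile [(-173, 30), (-172, 26), (-171, 29), (-170, 32), (55, 81), (56, 60), (57, 53), (58, 57), (59, 77), (144, 53), (145, 32), (146, 36), (147, 37), (148, 37), (149, 38)]
[0.612 0.044 0.134] travel [0.0051, -0.008, 0.3333] rot [0.0011, 0.0, 0.0013] deg 0.3
```

Call:
{"name": "play_rows", "arguments": {
  "commands": [
    {"travel":[0,0,0.16],"delta_rot":[0,0,0],"gripper":0.14},
    {"travel":[0,0,0.33],"delta_rot":[0,0,0],"gripper":0.14},
    {"travel":[0,0,0.33],"delta_rot":[0,0,0],"gripper":0.14},
    {"travel":[0,0,0.33],"delta_rot":[0,0,0],"gripper":-1},
    {"travel":[0,0,0.33],"delta_rot":[0,0,0],"gripper":-1},
    {"travel":[0,0,0.33],"delta_rot":[0,0,0],"gripper":-1},
    {"travel":[0,0,0.33],"delta_rot":[0,0,0],"gripper":-1}
  ]
}}

```text
clock: 10.72
tool_pos: [0.6131, 0.046, 0.1359]
eef_rot: [-0.066, 0.963, -0.005, 0.26]
contact_force: [-1.4, 1.4, 2.7]
opening: 0.181
```

Call:
{"name": "play_rows", "arguments": {
  "commands": [
    {"travel":[0.0453,0.002,0],"delta_rot":[0,0,0.0278],"gripper":-1},
    {"travel":[0.0903,0.0079,0],"delta_rot":[0,0,0.0556],"gripper":-1},
    {"travel":[0.1346,0.0177,0],"delta_rot":[0,0,0.0833],"gripper":-1},
    {"travel":[0.1779,0.0314,0],"delta_rot":[0,0,0.1111],"gripper":-1},
    {"travel":[0.2198,0.0487,0],"delta_rot":[0,0,0.1389],"gripper":-1},
    {"travel":[0.26,0.0697,0],"delta_rot":[0,0,0.1667],"gripper":-1},
    {"travel":[0.2983,0.094,0],"delta_rot":[0,0,0.1944],"gripper":-1},
    {"travel":[0.3343,0.1217,0],"delta_rot":[0,0,0.2222],"gripper":-1},
    {"travel":[0.3677,0.1523,0],"delta_rot":[0,0,0.25],"gripper":-1},
    {"travel":[0.4,0.188,0],"delta_rot":[0,0,0.28],"gripper":-1},
    {"travel":[0.43,0.228,0],"delta_rot":[0,0,0.31],"gripper":-1},
    {"travel":[0.43,0.228,0],"delta_rot":[0,0,0.31],"gripper":-1}
  ]
}}

```text
clock: 12.22
tool_pos: [0.5523, 0.0697, 0.1016]
eef_rot: [0.394, 0.882, 0.116, 0.231]
contact_force: [-5.3, -2.4, 7.2]
opening: 0.179
```

```bash
python3 ws.py; python3 - <<'E'
from h import *
o=[]
for n in("side","top"):
    s=viewer.snapshot(n); c=proj(s,CTR+.08*U).round().astype(int)
    o.append(cv2.resize(s["color"][c[1]-20:c[1]+20,c[0]-20:c[0]+20],(400,400),interpolation=cv2.INTER_CUBIC))
cv2.imwrite("pics/m1.png",np.hstack(o)[...,::-1])
E
```

```text
12.225 [ 0.23  0.88 -0.89  2.39  2.12  0.9  -1.6 ] [0.5523 0.0697 0.1016] 15.791795615982029 F tool [-1.  -2.2 -9. ] M [0.72 0.07 0.19]
h -0.05664971661914376 r 0.0777635539728594 th -140.64399083116456 y-dir th -140.52558421324144 tilt 0.0788986136554527
side 0.78 [294.7 138.4] r 0.0911 angle -4.1
side 0.7 [289.7 212.8] r 0.2535 angle -105.2
side profile [(-146, 27), (-145, 28), (-2, 126), (-1, 121), (0, 120), (1, 124), (63, 50), (64, 37), (65, 34), (66, 31), (67, 31), (68, 33), (95, 34), (96, 32), (97, 41)]
top 0.61 [206.1 169.3] r 0.0821 angle 7.7
top profile [(-137, 28), (-136, 27), (-135, 28), (-134, 28), (-133, 31), (-132, 45), (-4, 76), (-3, 48), (-2, 29), (-1, 35), (0, 94), (11, 118), (12, 124), (138, 71), (139, 57), (140, 64), (148, 32), (152, 37), (153, 34)]
```

View pics/m1.png

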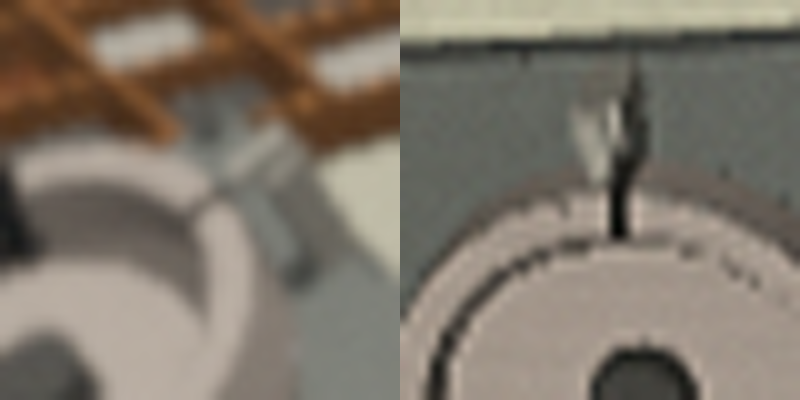

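Picture 6: the mark at side (208,203) lies on the pointer's axis, and at top (620,215) it is within about 1° of it. I'll measure the pointer's own angle from depth to remove the common error.

```bash
python3 - <<'E'
from h import *
for n in("side","top"):
    for rep in range(2):
        s=viewer.snapshot(n); C=cloud(s).reshape(-1,3); v=C-CTR; h=v@A; rr=np.hypot(v@U,v@L); th=np.degrees(np.arctan2(v@L,v@U))
        m=(h>-.030)&(h<.015)&(rr>.088)&(rr<.118)&(abs(th)<14); lat=(v@L)[m]*1000
        print(n,m.sum(),"lat mm",np.median(lat).round(1),lat.min().round(1),lat.max().round(1),"h",np.median(h[m]).round(3), "ang",np.median(th[m]).round(1))
        # subpixel mark at several radii
        g=s["color"].astype(np.float32).mean(2); t=np.arange(-10,10.1,.25)
        for rad in(.074,.078,.082):
            px=np.array([proj(s,rim(a,0,rad)[0]) for a in t],np.float32); p=cv2.remap(g,px[None,:,0],px[None,:,1],cv2.INTER_LINEAR)[0]
            k=np.abs(t-t[p.argmin()])<4; w=np.maximum(0,np.median(p[k])-p[k]); w=np.maximum(0,p[k].max()*.8-p[k]) if w.sum()==0 else w
            print("  mark",rad,(t[k]*w).sum()/w.sum())
E
```

```text
side 55 lat mm -3.2 -8.0 11.5 h -0.01 ang -1.7
  mark 0.074 -0.9709974921003085
  mark 0.078 -0.4557710165673427
  mark 0.082 -0.6937971470479501
side 55 lat mm -2.4 -12.0 9.3 h -0.009 ang -1.5
  mark 0.074 -0.931133471566841
  mark 0.078 -0.29132401854546053
  mark 0.082 -0.6958477452285196
top 46 lat mm -0.1 -6.6 10.6 h -0.006 ang -0.0
  mark 0.074 -1.7337070287606557
  mark 0.078 -1.9746635934182897
  mark 0.082 -2.338122173872798
top 47 lat mm 0.0 -6.5 10.0 h -0.006 ang 0.0
  mark 0.074 -1.7874702345677171
  mark 0.078 -1.9410743593100195
  mark 0.082 -2.2468356517739494
```

Call:
{"name": "play_rows", "arguments": {
  "commands": [
    {"travel":[-0.009,0,0],"delta_rot":[0,0,-0.0056],"gripper":-1},
    {"travel":[-0.009,0,0],"delta_rot":[0,0,-0.0056],"gripper":-1},
    {"travel":[-0.009,0,0],"delta_rot":[0,0,-0.0056],"gripper":-1},
    {"travel":[-0.009,0,0],"delta_rot":[0,0,-0.0056],"gripper":0.14},
    {"travel":[-0.009,0,0],"delta_rot":[0,0,-0.0056],"gripper":0.14},
    {"travel":[-0.009,0,0],"delta_rot":[0,0,-0.0056],"gripper":0.14},
    {"travel":[-0.009,0,-0.2],"delta_rot":[0,0,-0.0056],"gripper":0.14},
    {"travel":[-0.009,0,-0.5],"delta_rot":[0,0,-0.0056],"gripper":0.14},
    {"travel":[-0.009,0,-0.9],"delta_rot":[0,0,-0.0056],"gripper":0.14},
    {"travel":[-0.009,0,-1],"delta_rot":[0,0,-0.0056],"gripper":0.14}
  ]
}}

```text
clock: 13.98
tool_pos: [0.4788, 0.0665, 0.2349]
eef_rot: [0.384, 0.885, 0.115, 0.235]
contact_force: [0.8, -0.7, -0.4]
opening: 0.572
```

```bash
cat > fin.py <<'E'
from h import *
for n in("side","top"):
    s=viewer.snapshot(n); g=s["color"].astype(np.float32).mean(2); t=np.arange(-10,10.1,.25)
    for rad in(.074,.078,.082):
        px=np.array([proj(s,rim(a,0,rad)[0]) for a in t],np.float32); p=cv2.remap(g,px[None,:,0],px[None,:,1],cv2.INTER_LINEAR)[0]
        k=np.abs(t-t[p.argmin()])<4; w=np.maximum(0,np.median(p[k])-p[k]); print(n,"mark",rad,((t[k]*w).sum()/w.sum()).round(2))
E
cat fin.py > /dev/null; python3 fin.py; python3 - <<'E'
from h import *
# feeder / blank / bed refined (fresh pictures, both cameras)
for n in("side","top"):
    s=viewer.snapshot(n); C=cloud(s); x,y,z=np.moveaxis(C,-1,0)
    def cc(m):
        k,l,st,_=cv2.connectedComponentsWithStats(m.astype(np.uint8)); m=l==1+np.argmax(st[1:,4]); c,wh,a=cv2.minAreaRect(C[m][:,:2].astype(np.float32)); return m,np.round(c,4),np.round(wh,4),round(a,1),np.median(z[m]).round(4)
    col=s["color"].astype(int); wood=(col[...,0]-col[...,2]>45)
    print(n,"blank top",cc(wood&(abs(x-.43)<.08)&(abs(y+.283)<.08)&(z>.09)&(z<.107))[1:])
    m,c,wh,a,zz=cc((abs(x-.585)<.075)&(abs(y+.114)<.065)&(z>.036)&(z<.0435)&(col.min(-1)>120)); print("bed",c,wh,a,zz)
    print([ (l,round(d["conf"],2),at_z(s,d["at"],h).round(4)) for l,h in(("bed",.04),("blank",.097),("feeder",.0),("press",0)) for d in viewer.pinpoint(n,l)[:3]])
st=r.get_state(); print(st["tool_pos"],st["q"].round(2),R.from_quat(st["eef_rot"]).as_matrix().round(2))
E
```

```text
side mark 0.074 -0.34
side mark 0.078 -0.11
side mark 0.082 0.38
top mark 0.074 -0.74
top mark 0.078 -0.82
top mark 0.082 -1.29
side blank top (array([ 0.4316, -0.2816]), array([0.054 , 0.0851]), 85.3, np.float64(0.0972))
bed [ 0.587  -0.1127] [0.1252 0.0951] 3.5 0.0399
[('bed', 0.95, array([ 0.5952, -0.1083,  0.04  ])), ('bed', 0.52, array([ 0.5761, -0.0174,  0.04  ])), ('blank', 0.91, array([ 0.4221, -0.2895,  0.097 ])), ('blank', 0.64, array([ 0.4248, -0.3103,  0.097 ])), ('blank', 0.48, array([ 0.4167, -0.3153,  0.097 ])), ('feeder', 0.89, array([ 0.5255, -0.6481,  0.    ])), ('feeder', 0.81, array([0.3567, 0.1847, 0.    ])), ('feeder', 0.71, array([ 0.428 , -0.2841,  0.    ])), ('press', 0.58, array([0.5941, 0.0171, 0.    ]))]
top blank top (array([ 0.4279, -0.2826]), array([0.0491, 0.0835]), 83.8, np.float64(0.0977))
bed [ 0.5816 -0.1142] [0.1215 0.0869] 1.0 0.04
[('bed', 0.87, array([ 0.5833, -0.1153,  0.04  ])), ('bed', 0.59, array([0.426 , 0.3399, 0.04  ])), ('blank', 0.88, array([ 0.4218, -0.2781,  0.097 ])), ('feeder', 0.77, array([ 0.433 , -0.2935,  0.    ])), ('feeder', 0.76, array([ 0.533 , -0.6576,  0.    ])), ('feeder', 0.67, array([0.3567, 0.1961, 0.    ])), ('press', 0.65, array([0.6016, 0.0151, 0.    ]))]
[0.47925245 0.06625752 0.23125531] [ 0.29  0.47 -0.93  2.45  1.79  0.6  -1.41] [[-0.6   0.63  0.5 ]
 [ 0.74  0.68  0.02]
 [-0.32  0.38 -0.87]]
```

The wheel reads −0.1° in side and −0.9° in top, so it is done. Now I move to the feeder.

```bash
cat >> h.py <<'E'
def down(yaw_deg):
    "tool pointing down, tool y at azimuth 90+yaw"
    t=np.radians(90+yaw_deg); y=np.array([np.cos(t),np.sin(t),0]); z=np.array([0,0,-1.]); return np.stack([np.cross(y,z),y,z],1)
E
python3 - <<'E'
from h import *
from scipy.spatial.transform import Slerp
st=r.get_state(); Rd=down(-5.7)
sl=Slerp([0,1],R.concatenate([R.from_quat(st["eef_rot"]),R.from_matrix(Rd)]))
chain([([.45,-.02,.30],sl(.35).as_matrix()),([.44,-.13,.30],sl(.7).as_matrix()),([.43,-.25,.26],Rd),([.4298,-.2821,.16],Rd)])
E
```

```text
[ 0.45 -0.02  0.3 ] travel [-0.455, -0.3366, -0.5084] rot [0.0291, 0.052, -0.0785] deg 17.7
[ 0.44 -0.13  0.3 ] travel [-0.343, -0.6482, -0.0661] rot [0.0291, 0.052, -0.0785] deg 17.7
[ 0.43 -0.25  0.26] travel [-0.1501, -0.8043, 0.2149] rot [0.0249, 0.0446, -0.0673] deg 15.2
[ 0.43  -0.282  0.16 ] travel [-0.0199, -0.2131, 0.6667] rot [0.0, 0.0, 0.0] deg 0.0
```

Call:
{"name": "play_rows", "arguments": {
  "commands": [
    {"travel":[-0.455,-0.337,-0.508],"delta_rot":[0.029,0.052,-0.0785],"gripper":0.68},
    {"travel":[-0.455,-0.337,-0.508],"delta_rot":[0.029,0.052,-0.0785],"gripper":0.68},
    {"travel":[-0.455,-0.337,-0.508],"delta_rot":[0.029,0.052,-0.0785],"gripper":0.68}
  ]
}}

```text
clock: 14.95
tool_pos: [0.4531, 0.0045, 0.2485]
eef_rot: [0.34, 0.921, 0.051, 0.183]
contact_force: [-0.9, -0.3, 0.3]
opening: 0.839
```

Call:
{"name": "play_rows", "arguments": {
  "commands": [
    {"travel":[-0.343,-0.648,-0.066],"delta_rot":[0.029,0.052,-0.0785],"gripper":0.68},
    {"travel":[-0.343,-0.648,-0.066],"delta_rot":[0.029,0.052,-0.0785],"gripper":0.68},
    {"travel":[-0.343,-0.648,-0.066],"delta_rot":[0.029,0.052,-0.0785],"gripper":0.68}
  ]
}}

```text
clock: 15.32
tool_pos: [0.4338, -0.0873, 0.2501]
eef_rot: [0.248, 0.962, 0.012, 0.113]
contact_force: [0.5, 0.1, -0.7]
opening: 0.84
```

Call:
{"name": "play_rows", "arguments": {
  "commands": [
    {"travel":[-0.15,-0.804,0.215],"delta_rot":[0.025,0.0446,-0.067],"gripper":0.68},
    {"travel":[-0.15,-0.804,0.215],"delta_rot":[0.025,0.0446,-0.067],"gripper":0.68},
    {"travel":[-0.15,-0.804,0.215],"delta_rot":[0.025,0.0446,-0.067],"gripper":0.68},
    {"travel":[-0.15,-0.804,0.215],"delta_rot":[0.025,0.0446,-0.067],"gripper":0.68}
  ]
}}

```text
clock: 15.82
tool_pos: [0.4027, -0.2039, 0.2133]
eef_rot: [0.151, 0.988, -0.019, 0.038]
contact_force: [-0.1, 0.3, 0.5]
opening: 0.839
```

```bash
python3 - <<'E'
from h import *
st=r.get_state(); print(st["clock"],st["tool_pos"],st["q"].round(2),st["opening"]*88)
chain([([.4298,-.2821,.11],down(-5.7))])
E
```

```text
15.825 [ 0.40267643 -0.20388715  0.21334458] [ 1.04  0.61 -1.1   2.11  0.83  0.84  0.7 ] 73.80109925592974
[ 0.43  -0.282  0.11 ] travel [-0.2715, -0.4247, 0.7247] rot [-0.0111, 0.0246, -0.0648] deg 12.6
```

Call:
{"name": "play_rows", "arguments": {
  "commands": [
    {"travel":[-0.27,-0.42,0.1],"delta_rot":[-0.011,0.0246,-0.065],"gripper":0.68},
    {"travel":[-0.27,-0.42,0.1],"delta_rot":[-0.011,0.0246,-0.065],"gripper":0.68},
    {"travel":[-0.27,-0.42,0.1],"delta_rot":[-0.011,0.0246,-0.065],"gripper":0.68},
    {"travel":[-0.27,-0.42,0.5],"delta_rot":[-0.011,0.0246,-0.065],"gripper":0.68},
    {"travel":[-0.27,-0.42,0.5],"delta_rot":[-0.011,0.0246,-0.065],"gripper":0.68},
    {"travel":[-0.27,-0.42,0.5],"delta_rot":[-0.011,0.0246,-0.065],"gripper":0.68}
  ]
}}

```text
clock: 16.58
tool_pos: [0.4289, -0.2785, 0.1459]
eef_rot: [0.048, 0.999, -0.001, 0.001]
contact_force: [-0.1, 0.4, 0.6]
opening: 0.838
```

```bash
cat > pre.py <<'E'
from h import *
P=[];
for i in range(3):
    for n in("side","top"):
        s=viewer.snapshot(n); st=r.get_state(); P.append(np.r_[st["tool_pos"],R.from_quat(st["eef_rot"]).as_rotvec()])
        if i: continue
        T=R.from_quat(st["eef_rot"]).as_matrix(); C=cloud(s).reshape(-1,3); q=(C-st["tool_pos"])@T
        for nm,lo,hi in(("+",.03,.062),("-",-.062,-.03)):
            k=(abs(q[:,0])<.02)&(q[:,1]>lo)&(q[:,1]<hi)&(q[:,2]>-.08)&(q[:,2]<-.02)
            if k.sum()>3: print(n,nm,k.sum(),"world zmin",np.sort(C[k,2])[:6].round(4),"tool zmax",np.sort(q[k,2])[-3:].round(4),"x",q[k,0].min().round(3),q[k,0].max().round(3),"y",q[k,1].min().round(3),q[k,1].max().round(3))
        x,y,z=C.T; col=s["color"].reshape(-1,3).astype(int); m=(col[:,0]-col[:,2]>45)&(abs(x-.43)<.08)&(abs(y+.283)<.07)&(z>.085)&(z<.107)
        if m.sum()>20: print("blank",m.sum(),np.median(z[m]),np.round(cv2.minAreaRect(C[m][:,:2].astype(np.float32))[0],4))
P=np.array(P); m=P.mean(0); print("mean pose",m.round(4),"std",P.std(0).round(4)); st={"tool_pos":m[:3],"eef_rot":R.from_rotvec(m[3:]).as_quat()}
print(r.get_state()["clock"],r.get_state()["q"].round(2))
chain([([.4298,-.2821,.085],down(-5.7))],st)
E
python3 pre.py
```

```text
side + 20 world zmin [0.1763 0.183  0.186  0.1864 0.1889 0.1897] tool zmax [-0.0399 -0.0369 -0.0302] x -0.003 0.01 y 0.036 0.051
side - 57 world zmin [0.1823 0.1826 0.1837 0.1841 0.1856 0.186 ] tool zmax [-0.0373 -0.0362 -0.036 ] x -0.011 0.01 y -0.054 -0.042
blank 485 0.09703031769052717 [ 0.4317 -0.2833]
mean pose [ 0.4288 -0.2798  0.1458  0.1523  3.1354 -0.0045] std [0.0003 0.0004 0.0005 0.0013 0.0006 0.0003]
16.875 [ 1.09  0.84 -1.06  1.94  0.93  0.95  1.03]
[ 0.43  -0.282  0.085] travel [-0.0071, -0.0133, 0.4052] rot [-0.0009, 0.0009, 0.0008] deg 0.3
```

Call:
{"name": "play_rows", "arguments": {
  "commands": [
    {"travel":[-0.007,-0.012,0.3],"delta_rot":[0,0,0],"gripper":0.68},
    {"travel":[-0.007,-0.012,0.45],"delta_rot":[0,0,0],"gripper":0.68},
    {"travel":[-0.007,-0.012,0.55],"delta_rot":[0,0,0],"gripper":0.68},
    {"travel":[-0.007,-0.012,0.63],"delta_rot":[0,0,0],"gripper":0.68},
    {"travel":[-0.007,-0.012,0.63],"delta_rot":[0,0,0],"gripper":0.68},
    {"travel":[-0.007,-0.012,0.63],"delta_rot":[0,0,0],"gripper":0.68}
  ]
}}

```text
clock: 17.62
tool_pos: [0.4292, -0.2822, 0.0501]
eef_rot: [0.049, 0.999, -0.001, 0.001]
contact_force: [-1.1, 1.2, 0.1]
opening: 0.839
```

```bash
python3 - <<'E'
from h import *
s=viewer.snapshot("side"); st=r.get_state(); print(st["clock"],st["tool_pos"],st["contact_force"].round(2))
c=proj(s,[.43,-.282,.09]).astype(int); im=cv2.resize(s["color"][c[1]-35:c[1]+35,c[0]-40:c[0]+40],None,fx=8,fy=8,interpolation=2)
cv2.imwrite("pics/p1.png",im[...,::-1])
C=cloud(s).reshape(-1,3); T=R.from_quat(st["eef_rot"]).as_matrix(); q=(C-st["tool_pos"])@T
k=(abs(q[:,0])<.012)&(q[:,1]<-.038)&(q[:,1]>-.06)&(q[:,2]>-.08); print("front finger world z",np.histogram(C[k,2],bins=np.arange(0,.13,.005)))
E
```

```text
17.675 [ 0.4292043  -0.28229511  0.05015812] [-0.81  0.16  0.39]
front finger world z (array([31, 21, 13,  0,  0,  0,  0,  0,  0,  0,  0,  0,  0,  0,  0,  0,  0,
        3,  9, 11,  7,  6,  0,  0,  0]), array([0.   , 0.005, 0.01 , 0.015, 0.02 , 0.025, 0.03 , 0.035, 0.04 ,
       0.045, 0.05 , 0.055, 0.06 , 0.065, 0.07 , 0.075, 0.08 , 0.085,
       0.09 , 0.095, 0.1  , 0.105, 0.11 , 0.115, 0.12 , 0.125]))
```

View pics/p1.png

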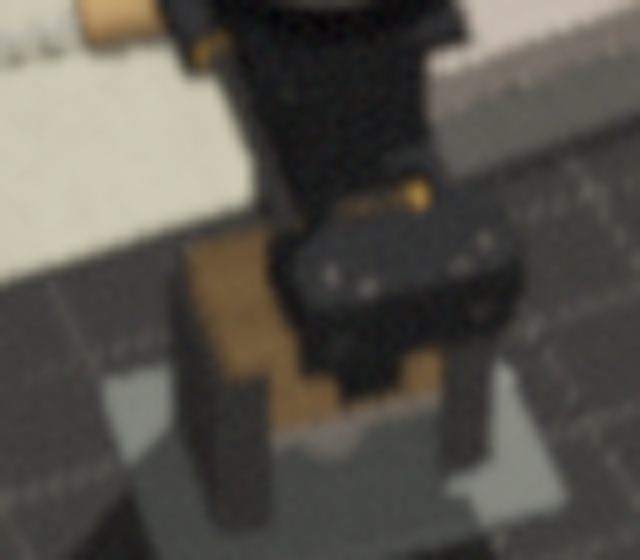

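Picture 7: the near finger at (368,390) sits in front of the blank's upper part, with its tip at z ≈ 0.087, above the joint at 0.081. I'll close and lift.

Call:
{"name": "play_rows", "arguments": {
  "commands": [
    {"travel":[0,0,0],"delta_rot":[0,0,0],"gripper":-1},
    {"travel":[0,0,0],"delta_rot":[0,0,0],"gripper":-1},
    {"travel":[0,0,0],"delta_rot":[0,0,0],"gripper":-1},
    {"travel":[0,0,0],"delta_rot":[0,0,0],"gripper":-1},
    {"travel":[0,0,-0.03],"delta_rot":[0,0,0],"gripper":-1},
    {"travel":[0,0,-0.06],"delta_rot":[0,0,0],"gripper":-1},
    {"travel":[0,0,-0.12],"delta_rot":[0,0,0],"gripper":-1},
    {"travel":[0,0,-0.24],"delta_rot":[0,0,0],"gripper":-1},
    {"travel":[0,0,-0.5],"delta_rot":[0,0,0],"gripper":-1},
    {"travel":[0,0,-0.7],"delta_rot":[0,0,0],"gripper":-1},
    {"travel":[0,0,-0.7],"delta_rot":[0,0,0],"gripper":-1}
  ],
  "force": 15
}}

```text
clock: 19.05
tool_pos: [0.4302, -0.2822, 0.1568]
eef_rot: [0.049, 0.999, -0.002, 0.002]
contact_force: [0.7, -0.9, -0.8]
opening: 0.568
```

```bash
cat > held.py <<'E'
from h import *
st=r.get_state(); print(st["clock"],st["tool_pos"],st["opening"]*88,st["contact_force"].round(1),st["q"].round(2)); T=R.from_quat(st["eef_rot"]).as_matrix()
for n in("side","top"):
    s=viewer.snapshot(n); C=cloud(s); col=s["color"].astype(int); wood=(col[...,0]-col[...,2]>35)
    x,y,z=np.moveaxis(C,-1,0); m=wood&(abs(x-.43)<.08)&(abs(y+.283)<.08)&(z<.11)&(z>.05)
    print(n,"feeder wood",m.sum(),np.percentile(z[m],[5,50,95]).round(4) if m.sum() else "")
    q=(C-st["tool_pos"])@T; m=wood&(abs(q[...,0])<.07)&(abs(q[...,1])<.045)&(q[...,2]>-.07)&(q[...,2]<.02)
    if m.sum()>5: print(" held",m.sum(),"z tool",np.percentile(q[m][:,2],[3,50,97]).round(4),"x",np.percentile(q[m][:,0],[1,99]).round(4),"y",np.percentile(q[m][:,1],[1,99]).round(4))
    c=proj(s,st["tool_pos"]+T@[0,0,-.035]).astype(int); cv2.imwrite(f"pics/h_{n}.png",cv2.resize(s["color"][c[1]-35:c[1]+35,c[0]-35:c[0]+35],(390,390),interpolation=2)[...,::-1])
cv2.imwrite("pics/held.png",np.hstack([cv2.imread(f"pics/h_{n}.png") for n in("side","top")]))
YB=2.2; chain([([.50,-.20,st["tool_pos"][2]+.02],down(-1.5)),([.5843,-.1135,st["tool_pos"][2]+.02],down(YB)),([.5843,-.1135,.0090],down(YB))])
E
python3 held.py
```

```text
19.05 [ 0.43018245 -0.282216    0.15681458] 50.003385423461324 [ 0.7 -0.9 -0.8] [ 1.09  0.82 -1.07  1.93  0.9   0.96  1.06]
side feeder wood 613 [0.0772 0.0967 0.1001]
 held 160 z tool [-0.05   -0.0473 -0.0384] x [0.0145 0.0391] y [-0.0251  0.0241]
top feeder wood 2 [0.0962 0.0963 0.0965]
 held 38 z tool [-0.0522 -0.046  -0.042 ] x [-0.0396  0.0408] y [-0.0219  0.0208]
[ 0.5   -0.2    0.177] travel [-0.4225, 0.5921, -0.1514] rot [-0.0007, -0.0001, -0.0229] deg 4.1
[ 0.584 -0.114  0.177] travel [-0.5467, 0.5912, 0.0] rot [0.0, 0.0, -0.0206] deg 3.7
[ 0.584 -0.114  0.009] travel [0.0, 0.0, 1.1188] rot [0.0, 0.0, 0.0] deg 0.0
```

View pics/held.png

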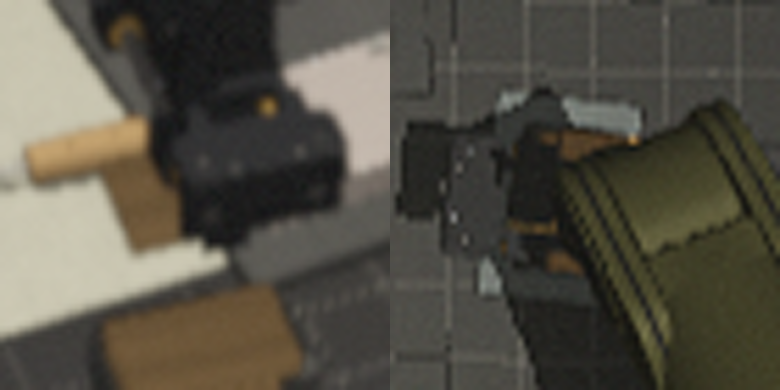

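Picture 8: only the top blank is held, at side (150,215), flat. The next blank stays in the feeder with its top at z ≈ 0.097. I'll carry it to the bed.

Call:
{"name": "play_rows", "arguments": {
  "commands": [
    {"travel":[-0.2,0.3,-0.15],"delta_rot":[0,0,-0.012],"gripper":-1},
    {"travel":[-0.42,0.59,-0.15],"delta_rot":[0,0,-0.023],"gripper":-1},
    {"travel":[-0.42,0.59,-0.15],"delta_rot":[0,0,-0.023],"gripper":-1},
    {"travel":[-0.42,0.59,-0.15],"delta_rot":[0,0,-0.023],"gripper":-1}
  ]
}}

```text
clock: 19.65
tool_pos: [0.4987, -0.2006, 0.1754]
eef_rot: [0.013, 1.0, -0.001, -0.002]
contact_force: [-0.1, -0.9, -0.3]
opening: 0.567
```

Call:
{"name": "play_rows", "arguments": {
  "commands": [
    {"travel":[-0.27,0.3,0],"delta_rot":[0,0,-0.01],"gripper":-1},
    {"travel":[-0.55,0.59,0],"delta_rot":[0,0,-0.021],"gripper":-1},
    {"travel":[-0.55,0.59,0],"delta_rot":[0,0,-0.021],"gripper":-1},
    {"travel":[-0.55,0.59,0],"delta_rot":[0,0,-0.021],"gripper":-1}
  ]
}}

```text
clock: 20.15
tool_pos: [0.5833, -0.1158, 0.1755]
eef_rot: [-0.019, 1.0, -0.002, -0.002]
contact_force: [-0.4, -0.9, 0.2]
opening: 0.566
```

```bash
cat > bedpose.py <<'E'
from h import *
P=[]
for i in range(3):
    for n in("side","top"):
        s=viewer.snapshot(n); st=r.get_state(); P.append(np.r_[st["tool_pos"],R.from_quat(st["eef_rot"]).as_rotvec()])
P=np.array(P); m=np.median(P,0); st={"tool_pos":m[:3],"eef_rot":R.from_rotvec(m[3:]).as_quat()}
T=R.from_quat(st["eef_rot"]).as_matrix(); print(m.round(4),"yaw",np.degrees(np.arctan2(T[1,1],T[0,1]))-90,r.get_state()["contact_force"].round(1),r.get_state()["q"].round(2))
chain([([.5843,-.1135,.009],down(2.2))],st)
E
python3 bedpose.py
```

```text
[ 0.5835 -0.1161  0.1761  0.0591 -3.1393  0.0048] yaw 2.1571698634957386 [-0.1 -0.4 -0.6] [ 0.66  0.88 -1.06  1.66  0.85  1.12  0.96]
[ 0.584 -0.114  0.009] travel [-0.0079, 0.0205, 1.1142] rot [-0.001, -0.0006, -0.0002] deg 0.2
```

Call:
{"name": "play_rows", "arguments": {
  "commands": [
    {"travel":[-0.008,0.02,0.3],"delta_rot":[0,0,0],"gripper":-1},
    {"travel":[-0.008,0.02,0.6],"delta_rot":[0,0,0],"gripper":-1},
    {"travel":[-0.008,0.02,0.85],"delta_rot":[0,0,0],"gripper":-1},
    {"travel":[-0.008,0.02,0.95],"delta_rot":[0,0,0],"gripper":-1},
    {"travel":[-0.008,0.02,1],"delta_rot":[0,0,0],"gripper":-1},
    {"travel":[-0.008,0.02,1],"delta_rot":[0,0,0],"gripper":-1}
  ]
}}

```text
clock: 21.2
tool_pos: [0.5864, -0.1108, 0.0274]
eef_rot: [-0.02, 1.0, -0.001, 0.001]
contact_force: [0.1, -0.4, 0.0]
opening: 0.564
```

```bash
python3 bedpose.py; python3 - <<'E'
from h import *
s=viewer.snapshot("side"); st=r.get_state(); c=proj(s,[.584,-.114,.06]).astype(int)
cv2.imwrite("pics/b1.png",cv2.resize(s["color"][c[1]-40:c[1]+40,c[0]-45:c[0]+45],None,fx=8,fy=8,interpolation=2)[...,::-1])
C=cloud(s); col=s["color"].astype(int); wood=(col[...,0]-col[...,2]>35)&(abs(C[...,0]-.584)<.07)&(abs(C[...,1]+.114)<.06)&(C[...,2]>.035)
T=R.from_quat(st["eef_rot"]).as_matrix(); q=C[wood]; print(len(q),np.percentile(q,[2,50,98],axis=0).round(4))
E
```

```text
[ 5.8660e-01 -1.1090e-01  2.7800e-02 -6.3200e-02  3.1392e+00 -2.9000e-03] yaw 2.3079540604178703 [-0.   0.2 -0.2] [ 0.59  1.07 -0.92  1.75  1.08  0.91  0.79]
[ 0.584 -0.114  0.009] travel [0.0165, -0.0168, 0.1254] rot [-0.0006, 0.0006, 0.0006] deg 0.2
191 [[ 0.5468 -0.1687  0.0671]
 [ 0.5648 -0.1185  0.0752]
 [ 0.6024 -0.0817  0.4522]]
```

View pics/b1.png

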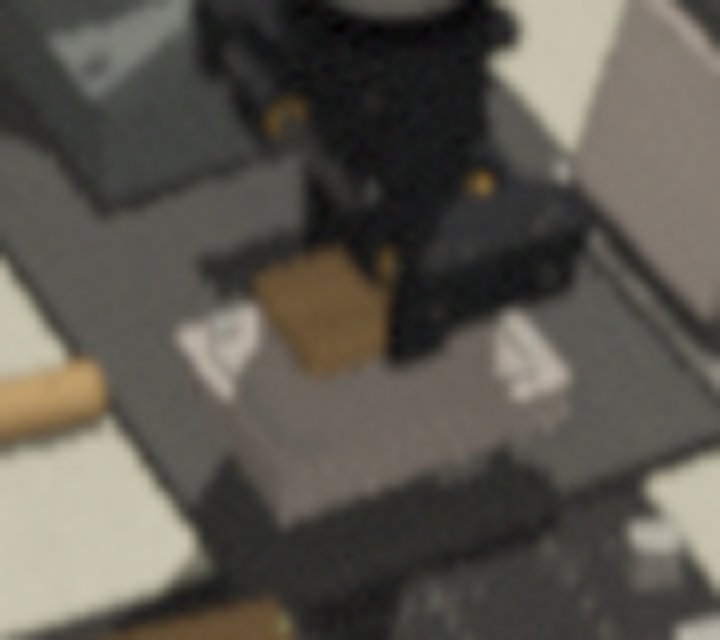

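Picture 9: the blank is held level above the bed, at (325,310), roughly centred between the stops. I'll correct a few mm laterally and lower it slowly.

Call:
{"name": "play_rows", "arguments": {
  "commands": [
    {"travel":[0.016,-0.017,0],"delta_rot":[0,0,0],"gripper":-1},
    {"travel":[0.016,-0.017,0.04],"delta_rot":[0,0,0],"gripper":-1},
    {"travel":[0.016,-0.017,0.08],"delta_rot":[0,0,0],"gripper":-1},
    {"travel":[0.016,-0.017,0.11],"delta_rot":[0,0,0],"gripper":-1},
    {"travel":[0.016,-0.017,0.11],"delta_rot":[0,0,0],"gripper":-1}
  ]
}}

```text
clock: 22.18
tool_pos: [0.5831, -0.1135, 0.0096]
eef_rot: [-0.02, 1.0, -0.001, -0.001]
contact_force: [-0.2, 0.4, -0.1]
opening: 0.563
```

```bash
python3 bedpose.py; python3 - <<'E'
from h import *
for n in("side","top"):
    s=viewer.snapshot(n)
    C=cloud(s); col=s["color"].astype(int); wood=(col[...,0]-col[...,2]>35)&(abs(C[...,0]-.584)<.07)&(abs(C[...,1]+.114)<.05)&(C[...,2]>.035)&(C[...,2]<.08)
    q=C[wood]; 
    if len(q)>5: print(n,len(q),np.percentile(q,[1,50,99],axis=0).round(4), "z top",np.percentile(q[:,2],[50,75,90]).round(4))
E
```

```text
[ 5.8360e-01 -1.1340e-01  1.0300e-02 -6.3600e-02  3.1407e+00 -2.5000e-03] yaw 2.3196229457385726 [ 0.  -0.1 -1.2] [ 0.59  1.09 -0.9   1.76  1.11  0.89  0.77]
[ 0.584 -0.114  0.009] travel [-0.0043, -0.0005, 0.0086] rot [-0.0005, 0.0001, 0.0007] deg 0.2
side 161 [[ 0.5442 -0.1407  0.049 ]
 [ 0.5613 -0.1194  0.0572]
 [ 0.583  -0.0899  0.0616]] z top [0.0572 0.0586 0.0601]
top 8 [[ 0.5418 -0.1054  0.0542]
 [ 0.5442 -0.0982  0.0586]
 [ 0.5491 -0.0944  0.0638]] z top [0.0586 0.0615 0.0627]
```

Call:
{"name": "play_rows", "arguments": {
  "commands": [
    {"travel":[-0.004,0,0.005],"delta_rot":[0,0,0],"gripper":-1},
    {"travel":[-0.004,0,0.009],"delta_rot":[0,0,0],"gripper":-1},
    {"travel":[-0.004,0,0.012],"delta_rot":[0,0,0],"gripper":-1},
    {"travel":[-0.004,0,0.012],"delta_rot":[0,0,0],"gripper":-1}
  ]
}}

```text
clock: 23.08
tool_pos: [0.5841, -0.1135, 0.0083]
eef_rot: [-0.02, 1.0, -0.001, -0.0]
contact_force: [-0.0, 0.1, -0.5]
opening: 0.569
```

Call:
{"name": "play_rows", "arguments": {
  "commands": [
    {"travel":[0,0,0.004],"delta_rot":[0,0,0],"gripper":-1},
    {"travel":[0,0,0.004],"delta_rot":[0,0,0],"gripper":-1}
  ]
}}

```text
clock: 23.32
tool_pos: [0.5842, -0.1135, 0.008]
eef_rot: [-0.02, 1.0, -0.001, 0.0]
contact_force: [-0.4, 0.7, 2.0]
opening: 0.567
```

Call:
{"name": "play_rows", "arguments": {
  "commands": [
    {"travel":[0,0,0.004],"delta_rot":[0,0,0],"gripper":-1},
    {"travel":[0,0,0.004],"delta_rot":[0,0,0],"gripper":-1}
  ]
}}

```text
clock: 23.58
tool_pos: [0.5842, -0.1135, 0.0079]
eef_rot: [-0.02, 1.0, -0.001, 0.0]
contact_force: [-2.4, -0.8, 6.8]
opening: 0.565
```

```bash
python3 - <<'E'
from h import *
F=[];Z=[]
for n in("side","top")*2:
    s=viewer.snapshot(n); st=r.get_state(); F.append(st["contact_force"]); Z.append(st["tool_pos"][2])
    if n=="side":
        C=cloud(s); col=s["color"].astype(int); w=(col[...,0]-col[...,2]>35)&(abs(C[...,0]-.565)<.02)&(abs(C[...,1]+.114)<.02)&(C[...,2]>.035)&(C[...,2]<.08); print(w.sum(),np.percentile(C[w][:,2],[25,50,75]).round(4))
print(np.mean(F,0).round(2),np.mean(Z),st["clock"])
E
```

```text
116 [0.0546 0.0556 0.0571]
115 [0.0542 0.0561 0.0574]
[-2.02 -1.1   6.81] 0.007960441727049046 23.775
```

Contact is made: 6.8 N upward, with the blank's top at z ≈ 0.056. I'll release and retreat straight up.

Call:
{"name": "play_rows", "arguments": {
  "commands": [
    {"travel":[0,0,-0.003],"delta_rot":[0,0,0],"gripper":-1},
    {"travel":[0,0,-0.003],"delta_rot":[0,0,0],"gripper":0.2},
    {"travel":[0,0,-0.003],"delta_rot":[0,0,0],"gripper":0.3},
    {"travel":[0,0,-0.003],"delta_rot":[0,0,0],"gripper":0.5},
    {"travel":[0,0,-0.003],"delta_rot":[0,0,0],"gripper":0.5},
    {"travel":[0,0,-0.003],"delta_rot":[0,0,0],"gripper":0.5},
    {"travel":[0,0,-0.1],"delta_rot":[0,0,0],"gripper":0.5},
    {"travel":[0,0,-0.3],"delta_rot":[0,0,0],"gripper":0.5},
    {"travel":[0,0,-0.7],"delta_rot":[0,0,0],"gripper":0.5},
    {"travel":[0,0,-1],"delta_rot":[0,0,0],"gripper":0.5},
    {"travel":[0,0,-1],"delta_rot":[0,0,0],"gripper":0.5}
  ]
}}

```text
clock: 25.15
tool_pos: [0.5868, -0.1122, 0.162]
eef_rot: [-0.02, 1.0, -0.001, 0.004]
contact_force: [-0.2, 0.4, -1.0]
opening: 0.75
```

Call:
{"name": "play_rows", "arguments": {
  "commands": [
    {"travel":[0.3,0,-0.3],"delta_rot":[0,0,0],"gripper":0.5},
    {"travel":[0.7,-0.3,-0.6],"delta_rot":[0,0,0],"gripper":0.5},
    {"travel":[1,-0.5,-0.6],"delta_rot":[0,0,0],"gripper":0.5},
    {"travel":[1,-0.5,-0.6],"delta_rot":[0,0,0],"gripper":0.5},
    {"travel":[1,-0.5,-0.6],"delta_rot":[0,0,0],"gripper":0.5}
  ]
}}

```text
clock: 25.78
tool_pos: [0.4367, -0.1947, 0.2472]
eef_rot: [-0.019, 1.0, -0.001, -0.0]
contact_force: [0.1, 0.4, 0.0]
opening: 0.748
```

```bash
python3 fin.py; python3 - <<'E'
from h import *
o=[]
for n in("side","top"):
    s=viewer.snapshot(n); C=cloud(s); col=s["color"].astype(int); x,y,z=np.moveaxis(C,-1,0)
    wood=(col[...,0]-col[...,2]>35)&(abs(x-.584)<.09)&(abs(y+.114)<.07)&(z>.05)&(z<.065)
    if wood.sum()>20: print(n,"blank",wood.sum(),*[np.round(v,4) for v in cv2.minAreaRect(C[wood][:,:2].astype(np.float32))],np.percentile(z[wood],[10,50,90]).round(4))
    c=proj(s,[.584,-.05,.05]).astype(int); w,h=(70,70)
    o.append(cv2.resize(s["color"][c[1]-h:c[1]+h,c[0]-w:c[0]+w],(390,390),interpolation=2))
cv2.imwrite("pics/f1.png",np.hstack(o)[...,::-1]); print(r.get_state()["tool_pos"],r.get_state()["clock"])
E
```

```text
side mark 0.074 -0.34
side mark 0.078 -0.14
side mark 0.082 0.28
top mark 0.074 -0.76
top mark 0.078 -0.73
top mark 0.082 -1.26
side blank 328 [ 0.5864 -0.1142] [0.0847 0.0527] 3.8114 [0.0526 0.0554 0.0581]
top blank 276 [ 0.584  -0.1142] [0.0831 0.0486] 1.2564 [0.0523 0.0559 0.0602]
[ 0.43849876 -0.19266757  0.2471805 ] 25.975
```

View pics/f1.png

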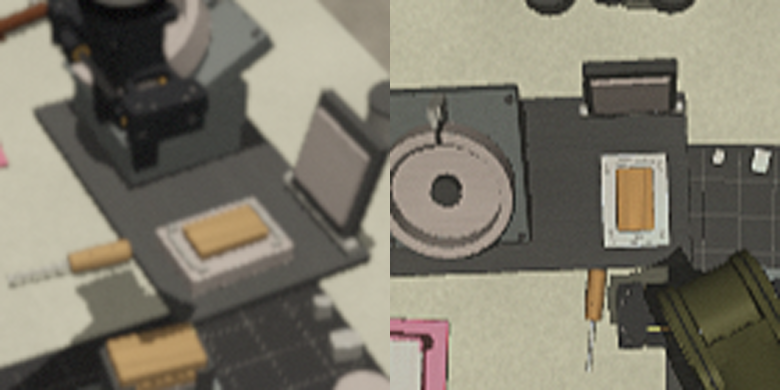

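Picture 10: the blank lies square in the middle of the bed, at side (228,230) and top (635,198). The mark lines up with the pointer, and the bodkin and feeder are unmoved. I'm handing in the job.

```bash
python3 -c "
from h import *
print(r.finish_job())"
```

```text
the job is handed in; nothing more can be done
None
```

The handwheel's mark now faces the pointer, and the top blank lies flat in the middle of the press bed. I handed the job in at about 26 s.

- **Wheel:** I turned it clockwise by its rim about 105°, in two grips. The last readings put the mark within about 1° of the pointer: −0.1° from the side camera and −0.9° from the top one. A check against the pointer itself, taken before a final 1° correction, disagreed in sign between the cameras: +0.9° side, −2° top.
- **Blank:** I took only the top one, from the small grey feeder, and set it down with about 7 N. It is centred within about 2.5 mm of the bed's measured middle, and its angle matches the bed's to about 0.3°. Its top reads about 56 mm above the table, as it should if lying flat.
- **Left in place:** The second blank rose to about 97 mm and stayed in the feeder. The bystanders I could see in the last picture had not moved, and the gripper was clear of everything at the end. I made no separate before-and-after check of each bystander.

The fingertips ended about 35 mm short of the tool position the robot reports. I worked from depth readings and contact force instead. The two cameras also disagreed by 2–5 mm in x, so I averaged them.

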